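Dock and pin the slide carrier

ROBOT

A 6-joint arm with a two-finger parallel gripper is mounted at the origin on the work surface. World frame = base frame: x ahead of the robot, y to its left, z up, the work surface at z = 0. Lengths are in mm, angles in degrees, forces in N, time in s.
With the tool pointing down it reaches from about 325 to 775 mm from the base axis. Payload 5.5 kg.
Tool frame: the origin (TCP) lies on the front face of the gripper's body, between the roots of the fingers; the fingertips stand 80 mm ahead of it and the grasp point (between the pads) lies 61 mm ahead of it (env.grasp_offset is the distance from the TCP to the grasp point, in mm); x points along the fingers, y is the direction in which the jaws open and shut, and the axes are right-handed (so a half turn about x gives the same grasp; the last joint's range is limited). The gripper opens to 88 mm and grips with 3 to 60 N. Pads are 20 mm wide; open, the fingers measure 115 mm over their backs; the gripper's body (75 mm by 178 mm) begins 61 mm behind the grasp point.
Start: joints at [68.027, 5.22, 70.514, -0, 104.267, -3.249], TCP at [192.613, 568.258, 302.631] pointing down, gripper open.
Joint ranges: [-164.24, 164.24], [-49.07, 125.15], [9.68, 141.18], [-86.29, 266.29], [3.28, 154.24], [-151.56, 151.56]. Speed limits (degrees/s): [147.25, 147.25, 172.46, 180, 180, 180].

INTERFACE

Orientations are given as a 3x3 rotation matrix whose columns are the frame's x, y, z axes.
In Python, from station import telemetry, cams, hand_in, env gives the robot as it stands.
- The arm moves only by the tool apply_moves, never from a script. Its argument "moves" is a list of rows, each an object of numbers: "x", "y", "z": the shift along the world's x, y, z in mm; "wx", "wy", "wz": the turn, a rotation vector about the world's x, y, z in rad. In form: [{"x": .., "y": .., "z": .., "wx": .., "wy": .., "wz": ..}, ...]. A call has 1 to 20 rows; each row is the pose to reach, as a shift and turn from the pose commanded when the call began; what a row does not reach only later rows make up. A row lasts 1/10 s, in which the tool goes at most 50 mm and 8.59 degrees, less where a joint would pass 70% of its speed; a pose out of reach is approached as far as the arm can. A call with a gripper value outside its range is refused whole. "fingers" is the finger opening in mm, from 0 to 87.8, set as the call begins (left out, the last holds). The fingers move at their own pace and stop on an object; "grip_force" is the grip in N (left out, the last holds). Time passes only in rows, so rows that repeat a pose let the fingers close. It gives the time, the measured TCP pose, the force and the opening at its end, in the units of the state.
- telemetry.observe(): the state, without advancing time (a new reading comes with each control period).
- cams.grab_frame(name): name is "scene" or "top" or "wrist"; returns a dict with "pixels" (480x640x3 uint8, red, green, blue), "intrinsics" (3x3 intrinsics, pixels), "T" (4x4, takes a point from camera to world coordinates). Camera axes: x right, y up, looking along -z (the intrinsics and any distortion apply to the point x, -y, -z); pixel columns grow to the right and rows downward; lengths in mm; the calibration is good to about 2 mm. A picture is of the moment at which its call begins. There is no depth.
- hand_in(): hands the job in, once; it reports no verdict.
The state is a dict: "time_s": time; "q": joint angles; "joint_velocities": joint speeds; "effort": joint torques, N m; "eef_pos": TCP position; "ee_rot": TCP orientation; "force": force on the tool from outside, world axes, zero at the start; "ft_torque": the same for the moment, N m; "grip_width": finger opening in mm.
Only numpy, scipy, OpenCV 4.12 (cv2) and the standard library are available. Lean on these libraries where they do the work, as an engineer would, in place of code of your own. Each camera call takes 0.05 s, during which the arm holds its last target.

TASK

The slide carrier is standing the wrong way round: turn it end for end so that its steel tab faces the dock, set it down at the mouth of the guide rails and let go of the handle, then push it home from behind until its tab is between the two ears of the dock's clevis. Then take the lock pin (the one with the tall slim grip) from its holder and put it down through both ears and the tab's eye until its collar rests on the upper ear, and let go. Keep the carrier upright so that no slide falls out, and leave everything else where it is.

Things in the scene. Friction and masses are not known exactly. Their poses are not given: they have to be found in the camera images.
- dock: fixed dock (all sizes in mm). x: the direction in which the carrier is pushed in (level), z up; origin on the bench, where the carrier's underside centre lies when home (its x then along the dock's x). Straight rails 24 tall, inner faces 83 apart (y = +-41.5), from x = -20 to 70. Two stops 30 tall at x = 70 halt the carrier's front wall. Behind them a clevis post, x = 116 to 134, 50 tall
- dock_mouth (a point): middle of the open mouth of the dock's rails, on the bench, 52 behind the dock's origin (x = -52); axes as dock. Here the rails' flared ends are about 113 apart, narrowing to 83 over 32
- dock_hole (a point): centre of the hole's mouth in the top face of the clevis's upper ear, at x = 97, y = 0 of the dock, 44 above the bench; axes as dock. Both ears are level plates 40 x 36 x 6 with an upright hole 12 in diameter; upper ear 38 to 44 above the bench, lower ear 14 to 20
- carrier_handle: steel handle bar fixed on the carrier, along its length: 74 long (x), 10 wide (y), 14 tall; origin at the bar's centre, 72 above the carrier's underside and over its middle; x points to the carrier's tab end. Its two posts, 10 thick, stand at x = +-30
- carrier_base (a point): underside centre of the slide carrier; x to its tab end, z up. Loose open grey box, 0.3 to 0.6 kg (2 to 8 N slide it), 140 long (x), 80 wide, walls 40 tall, slides inside below the rim. Its rear wall (x = -62 to -70) is a flange 112 wide, too wide for the rails. Starts on the bench, tab roughly away from the dock
- carrier_eye (a point): centre of the eye, a hole 15 in diameter through the carrier's steel tab, at the tab's top face: 97 ahead of the carrier's middle, 32 above its underside; axes as the carrier. The tab, 32 wide and 6 thick (26 to 32 up), runs from the front wall (x = 70) to x = 110
- pin_grip (a point): centre of the lock pin's grip: an upright cylinder 16 in diameter, 34 tall. Below it a collar 22 across and 5 thick, its underside 22 below this point; below that a shaft 10 in diameter, 40 long, with a tapered foot 62 below this point. z along the pin, up. About 60 g, loose. At the start it stands upright in one of the two holes of the holder, collar on the holder's top
- holder: fixed white block 44 (x) x 110 (y) x 45 tall with two upright holes at y = +-30, one with the lock pin, the other with the short plug; origin at its underside centre, on the bench
- plug: spare short plug: flat round head 30 wide and 10 tall on a short stub, standing in the other hole of the pin holder; not the lock pin; leave it there. Origin at the stub's foot
- jar: amber screw jar, 48 across, 70 tall (mm); bystander
- tube_block: grey stepped tube block, 60 x 150 x 58 tall (mm); bystander
- slide_box: flat closed slide box, 52 x 87 x 36 tall (mm); bystander
- sample_pot: white screw pot, 52 across, 62 tall (mm); bystander
- dish: closed clear dish, 90 across, 14 tall (mm); bystander
- spatula: lab spatula lying flat, 170 long (mm); bystander

How it is judged (in metres and radians):
On the way, in this order (a step that is already met when the one before it is completed fails the run):
1. the carrier is home in the dock, its tab between the ears and its eye in line with their holes (horizontal distance between carrier_eye and dock_hole below 0.005 m and angle between the x axis of carrier_eye and the x axis of dock, either way round below 0.08 rad and angle between carrier_eye's own z axis and vertical below 0.06 rad and height (world z) of carrier_eye below 0.036 m), for 0.2 s.
2. the lock pin is down through both ears and the eye, collar on the upper ear (horizontal distance between pin_grip and dock_hole below 0.004 m and z of pin_grip in the frame of dock_hole between 0.015 and 0.0245 m and angle between pin_grip's own z axis and vertical below 0.1 rad), for 0.2 s.
At the end, for the whole second after the job is handed in: The carrier stands level in the dock, in line with the rails within 0.08 rad, with its eye within 5 mm of the line of the ear holes, and the lock pin stands upright through both ears and the eye, on the holes' line within 4 mm, its collar within 2.5 mm of the upper ear (all of step 1 and all of step 2); the robot touches nothing.
It fails at once if the fingers press on the handle within the last 40 mm of its travel into the dock (it is to be pushed from behind) (horizontal distance between carrier_eye and dock_hole below 0.04 m and contact force between the fingers and carrier_handle above 0.5 N).
It fails at once if the carrier is tipped by more than 0.4 rad (angle between carrier_eye's own z axis and vertical above 0.4 rad).
It fails at once if something else is moved by more than 30 mm (distance of any of plug, jar, tube_block, slide_box, sample_pot, dish, spatula from where it was at the start of the episode above 0.03 m).
It also fails if it takes over 67 s, if anything falls off the work surface, if the arm or the gripper's body presses on something with over 40 N, if the wrist force passes 120 N, or if a joint passes its speed limit or range.

## Working session

There is one attempt and no reset: what is moved stays moved. The work goes in short steps, Python scripts to look and compute and a tool call to move; the robot and the scene stay as the last step left them, time stands still between calls to the robot, and variables do not carry over. Pictures are saved under pics/ and viewed, and the job is handed in when it is done.

Besides the shell and the picture viewer there is one more tool, called after "Request:" as name(argument=value, ...), one argument or row to a line, values as JSON. apply_moves: Moves the arm, as the interface text tells. Its arguments: {"type":"object","properties":{"moves":{"type":"array"},"fingers":{"type":"number"},"grip_force":{"type":"number"}},"required":["moves"]}

```bash
mkdir -p pics; ls; python3 - <<'E'
from station import telemetry,cams,env
import cv2,numpy as np
np.set_printoptions(precision=4,suppress=True)
s=telemetry.observe(); print(s['time_s'],s['eef_pos'],s['ee_rot'],s['grip_width'])
for n in ['scene','top','wrist']:
    f=cams.grab_frame(n); cv2.imwrite(f'pics/{n}0.png',f['pixels'][:,:,::-1]); print(n,f['intrinsics'],f['T'],[k for k in f])
    np.savez(f'pics/{n}0.npz',K=f['intrinsics'],T=f['T'])
E
```

```text
pics
0.0 [192.5548 568.1298 301.5315] [[-0.0007  0.321   0.9471]
 [-0.0017  0.9471 -0.321 ]
 [-1.     -0.0019 -0.0001]] 87.81949897731143
scene [[451.9901   0.     318.8027]
 [  0.     451.9901 232.0587]
 [  0.       0.       1.    ]] [[   0.2629   -0.6106    0.7471 1194.5426]
 [   0.9645    0.1854   -0.1879 -189.0128]
 [  -0.0238    0.77      0.6377  670.9048]
 [   0.        0.        0.        1.    ]] ['pixels', 'intrinsics', 'T']
top [[496.2274   0.     318.6022]
 [  0.     496.2274 239.8543]
 [  0.       0.       1.    ]] [[  -0.0219    0.9944   -0.1037  383.0249]
 [  -0.9998   -0.0221   -0.0007  -28.8053]
 [  -0.003     0.1037    0.9946 1290.2257]
 [   0.        0.        0.        1.    ]] ['pixels', 'intrinsics', 'T']
wrist [[394.6802   0.     320.8795]
 [  0.     394.6802 239.2379]
 [  0.       0.       1.    ]] [[  0.3221  -0.9038  -0.2817 114.1698]
 [  0.9467   0.3069   0.0976 594.7657]
 [ -0.0018  -0.2981   0.9545 384.1592]
 [  0.       0.       0.       1.    ]] ['pixels', 'intrinsics', 'T']
```

View pics/top0.png

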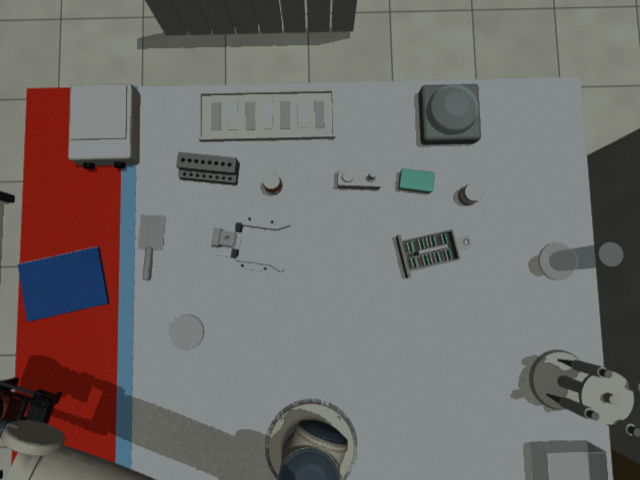

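View pics/scene0.png

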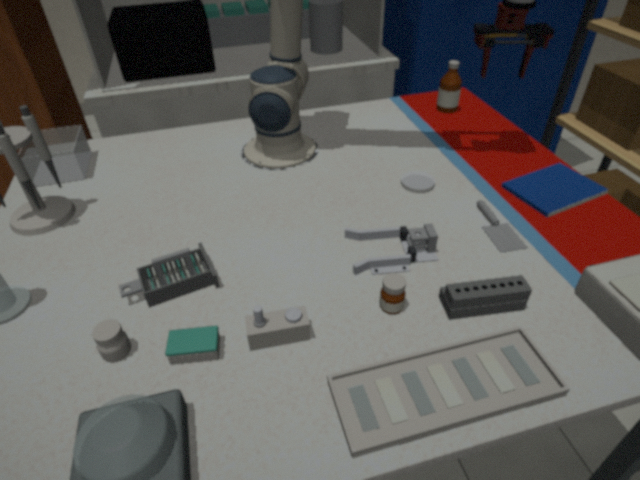

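View pics/wrist0.png

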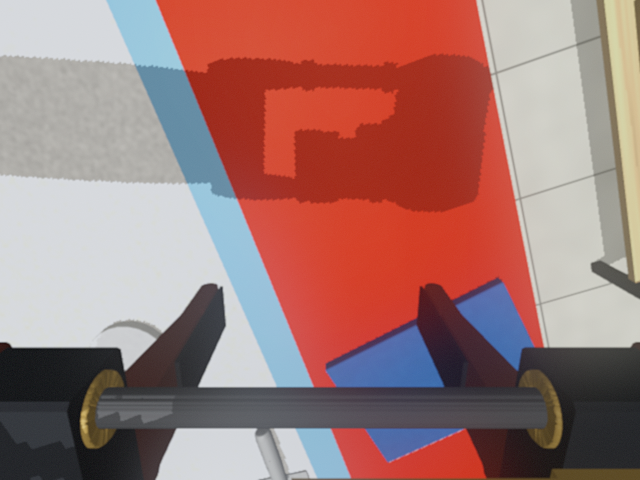

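```bash
cat > h.py <<'E'
import numpy as np,cv2
from scipy.optimize import least_squares
def cam(n):
    d=np.load(f'pics/{n}.npz'); return d['K'],d['T']
def proj(c,P):
    K,T=c; P=np.atleast_2d(np.asarray(P,float)); q=(P-T[:3,3])@T[:3,:3]
    q=q*[1,-1,-1]; u=q@K.T; return u[:,:2]/u[:,2:]
def unproj(c,uv,z):
    K,T=c; d=np.linalg.inv(K)@np.array([uv[0],uv[1],1.]); d=T[:3,:3]@(d*[1,-1,-1]); o=T[:3,3]
    return o+d*(z-o[2])/d[2]
def pose(x,y,th,P):
    P=np.atleast_2d(np.asarray(P,float)); c,s=np.cos(th),np.sin(th)
    return P@np.array([[c,s,0],[-s,c,0],[0,0,1]])+[x,y,0]
def grab(n,tag):
    from station import cams
    f=cams.grab_frame(n); cv2.imwrite(f'pics/{n}{tag}.png',f['pixels'][:,:,::-1]); np.savez(f'pics/{n}{tag}.npz',K=f['intrinsics'],T=f['T']); return f['pixels'][:,:,::-1].copy()
def crop(name,u0,v0,w,h,k,out,draw=()):
    im=cv2.imread(f'pics/{name}.png')[v0:v0+h,u0:u0+w]; im=cv2.resize(im,None,fx=k,fy=k,interpolation=cv2.INTER_CUBIC)
    for uvs,col in draw:
        for a,b in uvs: 
            cv2.circle(im,(int((a-u0+.5)*k),int((b-v0+.5)*k)),2,col,-1)
    cv2.imwrite(f'pics/{out}.png',im)
E
python3 - <<'E'
from h import *
crop('top0',205,210,100,70,8,'c1'); crop('top0',385,215,100,70,8,'c2');crop('top0',320,155,100,50,8,'c3')
c=cam('top0')
for uv,z in [((290,245),0),((225,238),50),((430,252),40),((371,177),80),((348,177),50)]: print(uv,unproj(c,uv,z).round())
E
```

```text
(290, 245) [506.  47.   0.]
(225, 238) [522. 207.  50.]
(430, 252) [ 476. -308.   40.]
(371, 177) [ 663. -162.   80.]
(348, 177) [ 672. -106.   50.]
```

View pics/c1.png

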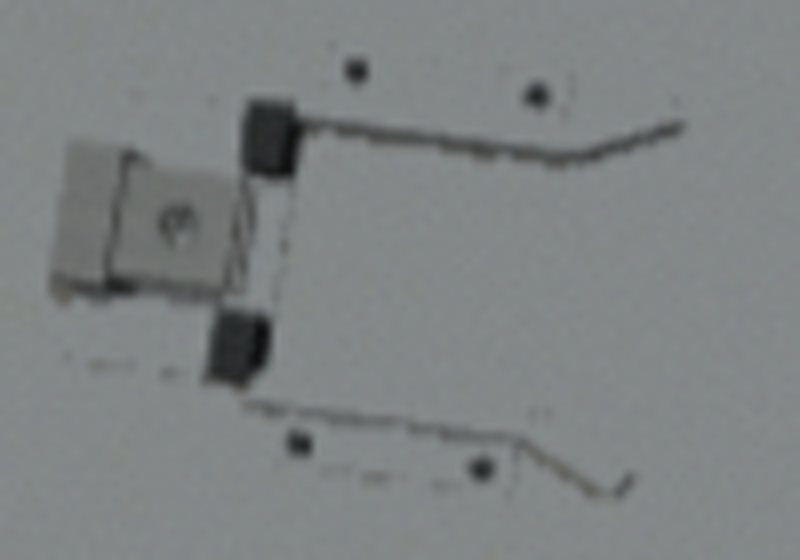

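View pics/c2.png

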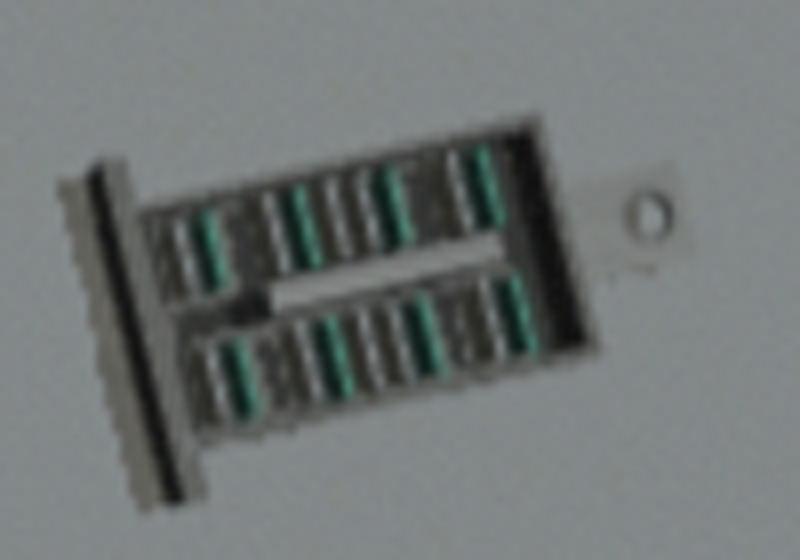

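View pics/c3.png

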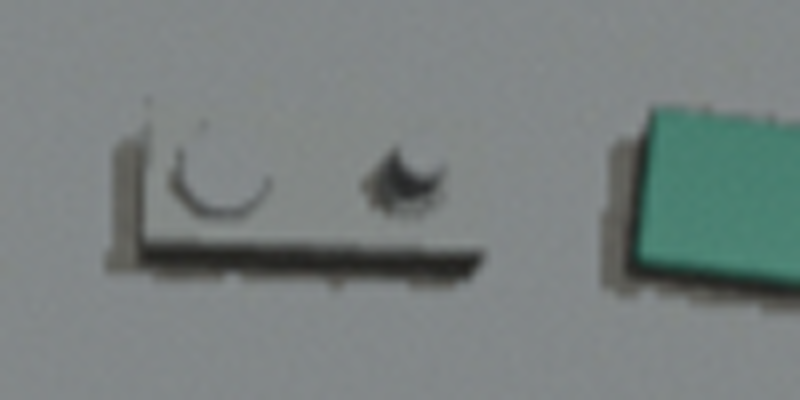

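Request:
apply_moves(
  moves=[
    {"x":298,"y":-476,"z":0,"wz":-1.94},
    {"x":298,"y":-476,"z":0,"wz":-1.94},
    {"x":298,"y":-476,"z":0,"wz":-1.94},
    {"x":298,"y":-476,"z":0,"wz":-1.94},
    {"x":298,"y":-476,"z":0,"wz":-1.94},
    {"x":298,"y":-476,"z":0,"wz":-1.94},
    {"x":298,"y":-476,"z":0,"wz":-1.94},
    {"x":298,"y":-476,"z":0,"wz":-1.94},
    {"x":298,"y":-476,"z":0,"wz":-1.94},
    {"x":298,"y":-476,"z":0,"wz":-1.94},
    {"x":298,"y":-476,"z":0,"wz":-1.94},
    {"x":298,"y":-476,"z":0,"wz":-1.94},
    {"x":298,"y":-476,"z":0,"wz":-1.94},
    {"x":298,"y":-476,"z":0,"wz":-1.94},
    {"x":298,"y":-476,"z":0,"wz":-1.94},
    {"x":298,"y":-476,"z":0,"wz":-1.94},
  ],
)

```text
validation failed for argument at $.mo...
```

```bash
python3 - <<'E'
from h import *
from station import telemetry
s=telemetry.observe(); print(s['time_s'],s['eef_pos'],s['ee_rot'],s['q'],s['joint_velocities'])
grab('wrist','1'); print(cam('wrist1')[1])
E
```

```text
0.15 [192.58690917 568.15128381 301.79519116] [[-5.36957930e-04  3.21062307e-01  9.47057922e-01]
 [-1.33174345e-03  9.47056989e-01 -3.21062745e-01]
 [-9.99998969e-01 -1.43363537e-03 -8.09571384e-05]] [ 6.80258142e+01  5.25244952e+00  7.05639183e+01 -2.21227596e-05
  1.04265904e+02 -3.24698708e+00] [-0.1242239  -0.06101627 -0.14754944 -0.11258763 -0.00561591 -0.06742514]
[[ 3.22079835e-01 -9.03806819e-01 -2.81776175e-01  1.14170419e+02]
 [ 9.46711254e-01  3.06997313e-01  9.74189495e-02  5.94767875e+02]
 [-1.54338211e-03 -2.98137355e-01  9.54521731e-01  3.84298096e+02]
 [ 0.00000000e+00  0.00000000e+00  0.00000000e+00  1.00000000e+00]]
```

View pics/wrist1.png

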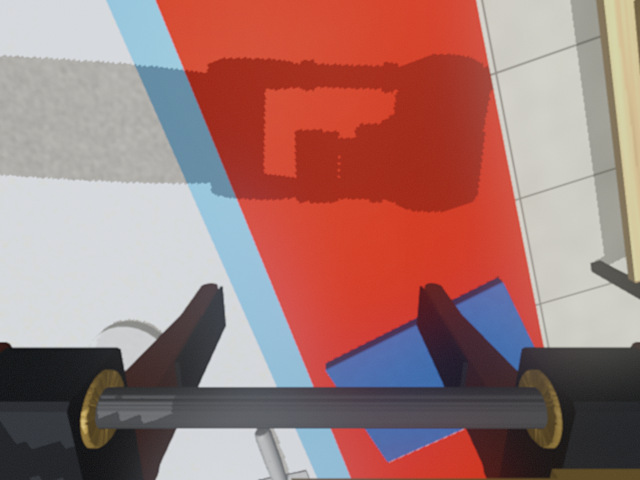

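The move was refused, so the picture still shows the start view (fingers at (210,290) and (430,290)). I'll resend it with all six keys in each row.

Request:
apply_moves(
  moves=[
    {"x":298,"y":-476,"z":0,"wx":0,"wy":0,"wz":-1.94},
    {"x":298,"y":-476,"z":0,"wx":0,"wy":0,"wz":-1.94},
    {"x":298,"y":-476,"z":0,"wx":0,"wy":0,"wz":-1.94},
    {"x":298,"y":-476,"z":0,"wx":0,"wy":0,"wz":-1.94},
    {"x":298,"y":-476,"z":0,"wx":0,"wy":0,"wz":-1.94},
    {"x":298,"y":-476,"z":0,"wx":0,"wy":0,"wz":-1.94},
    {"x":298,"y":-476,"z":0,"wx":0,"wy":0,"wz":-1.94},
    {"x":298,"y":-476,"z":0,"wx":0,"wy":0,"wz":-1.94},
    {"x":298,"y":-476,"z":0,"wx":0,"wy":0,"wz":-1.94},
    {"x":298,"y":-476,"z":0,"wx":0,"wy":0,"wz":-1.94},
    {"x":298,"y":-476,"z":0,"wx":0,"wy":0,"wz":-1.94},
    {"x":298,"y":-476,"z":0,"wx":0,"wy":0,"wz":-1.94},
    {"x":298,"y":-476,"z":0,"wx":0,"wy":0,"wz":-1.94},
    {"x":298,"y":-476,"z":0,"wx":0,"wy":0,"wz":-1.94},
    {"x":298,"y":-476,"z":0,"wx":0,"wy":0,"wz":-1.94},
    {"x":298,"y":-476,"z":0,"wx":0,"wy":0,"wz":-1.94},
  ],
)

```text
time_s: 1.8
eef_pos: [490.4, 92.7, 302.7]
ee_rot: [[0.0, 0.77, -0.638], [0.0, -0.638, -0.77], [-1.0, 0.0, -0.0]]
force: [0.7, -0.3, 0.1]
grip_width: 88.0
```

```bash
python3 - <<'E'
from h import *
grab('wrist','2'); 
E
```

```text
(no output)
```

View pics/wrist2.png

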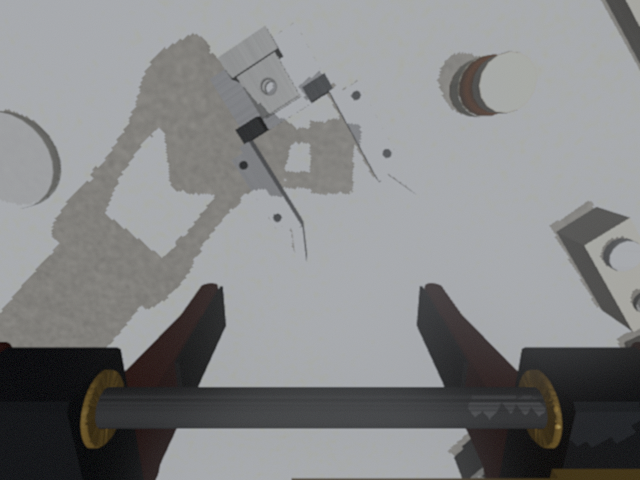

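Wrist view of the dock: hole about (268,86), post top about (250,50), stops at (316,87) and (252,129), rail knees about (303,222) and (378,180). The jar is at (505,83) and the holder at the right edge. I'll zoom in.

```bash
python3 - <<'E'
from h import *
crop('wrist2',215,20,200,150,4,'c4');crop('wrist2',215,120,200,145,4,'c5')
E
```

```text
(no output)
```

View pics/c4.png

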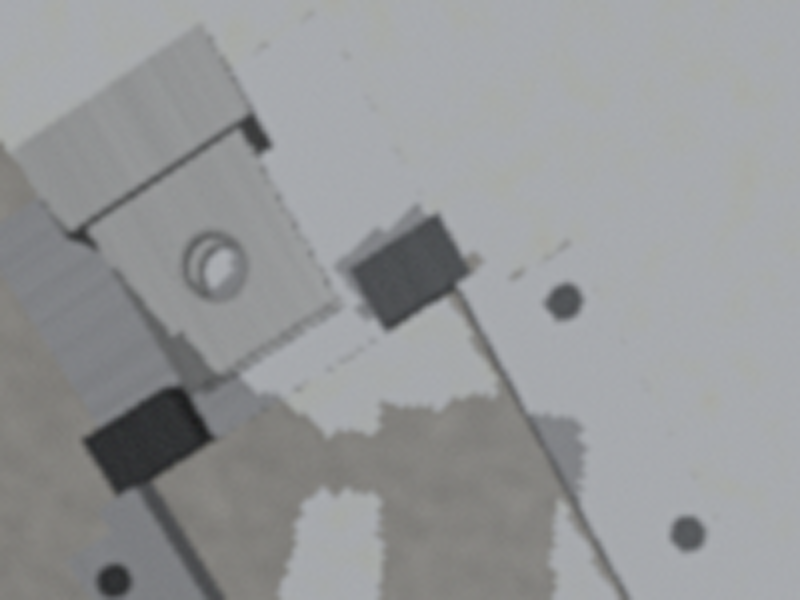

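View pics/c5.png

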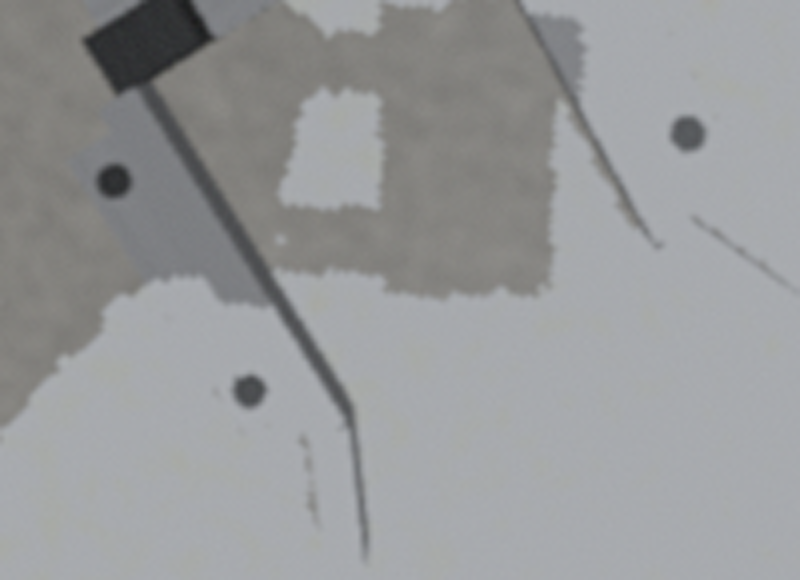

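```bash
cat > dockfit.py <<'E'
from h import *
c=cam('wrist2')
A=lambda u,v:(215+(u+.5)/4-.5,20+(v+.5)/4-.5)
B=lambda u,v:(215+(u+.5)/4-.5,120+(v+.5)/4-.5)
obs=[(A(215,265),(97,0,44)),(A(165,174),(116,0,50)),(A(109,88),(134,0,50)),(A(278,338),(77,0,44)),(A(297,381),(70,0,30)),(B(350,410),(-20,41.5,12)),(B(658,243),(-20,-41.5,12))]
uv=np.array([o[0] for o in obs]);P=np.array([o[1] for o in obs],float)
r=least_squares(lambda p:(proj(c,pose(p[0],p[1],p[2]/100,P))-uv).ravel(),[510,100,145],loss='soft_l1')
print(r.x[:2],np.degrees(r.x[2]/100)); print(r.fun.reshape(-1,2).round(2))
x,y,t=r.x[0],r.x[1],r.x[2]/100
print('hole',pose(x,y,t,(97,0,44)),'from pix',unproj(c,uv[0],44),'mouth',pose(x,y,t,(-52,0,0)))
ct=cam('top0'); print('top hole',unproj(ct,(205+180/8-.45,210+223/8-.45),44))
E
python3 dockfit.py
```

```text
[509.76762645 104.598298  ] 80.7338436094942
[[ 1.33  0.04]
 [-0.28 -0.21]
 [ 0.86 -0.66]
 [-1.25  4.27]
 [-0.17  1.21]
 [ 0.57 -0.36]
 [-1.37 -1.67]]
hole [[525.38665129 200.33254508  44.        ]] from pix [524.58275018 201.03911763  44.        ] mouth [[501.39454097  53.27684596   0.        ]]
top hole [524.29039518 203.26474657  44.        ]
```

Request:
apply_moves(
  moves=[
    {"x":-20,"y":-120,"z":0,"wx":0,"wy":0,"wz":-0.8},
    {"x":-20,"y":-120,"z":0,"wx":0,"wy":0,"wz":-0.8},
    {"x":-20,"y":-120,"z":0,"wx":0,"wy":0,"wz":-0.8},
    {"x":-20,"y":-120,"z":0,"wx":0,"wy":0,"wz":-0.8},
    {"x":-38,"y":-333,"z":0,"wx":0,"wy":0,"wz":-2.22},
    {"x":-38,"y":-333,"z":0,"wx":0,"wy":0,"wz":-2.22},
    {"x":-38,"y":-333,"z":0,"wx":0,"wy":0,"wz":-2.22},
    {"x":-38,"y":-333,"z":0,"wx":0,"wy":0,"wz":-2.22},
    {"x":-38,"y":-333,"z":0,"wx":0,"wy":0,"wz":-2.22},
    {"x":-38,"y":-333,"z":0,"wx":0,"wy":0,"wz":-2.22},
    {"x":-38,"y":-333,"z":0,"wx":0,"wy":0,"wz":-2.22},
    {"x":-38,"y":-333,"z":0,"wx":0,"wy":0,"wz":-2.22},
    {"x":-38,"y":-333,"z":0,"wx":0,"wy":0,"wz":-2.22},
    {"x":-38,"y":-333,"z":0,"wx":0,"wy":0,"wz":-2.22},
    {"x":-38,"y":-333,"z":0,"wx":0,"wy":0,"wz":-2.22},
    {"x":-38,"y":-333,"z":0,"wx":0,"wy":0,"wz":-2.22},
    {"x":-38,"y":-333,"z":0,"wx":0,"wy":0,"wz":-2.22},
    {"x":-38,"y":-333,"z":0,"wx":0,"wy":0,"wz":-2.22},
  ],
)

```text
time_s: 3.65
eef_pos: [452.7, -240.5, 302.7]
ee_rot: [[0.0, -0.974, -0.227], [-0.0, -0.227, 0.974], [-1.0, -0.0, -0.0]]
force: [-0.8, -0.4, -0.0]
grip_width: 87.9
```

```bash
python3 - <<'E'
from h import *
grab('wrist','3'); 
E
```

```text
(no output)
```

View pics/wrist3.png

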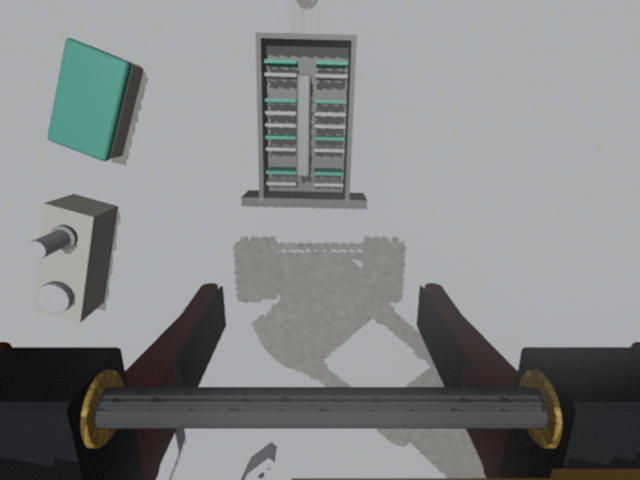

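The carrier is well in view: handle bar from (304,75) to (303,176), tab at the top (307,5), flange at (304,200). The holder is at the left, with the pin collar near (65,238) and the plug head at (55,296).

```bash
python3 - <<'E'
from h import *
crop('wrist3',230,0,150,110,5,'c6');crop('wrist3',230,100,150,115,5,'c7');crop('wrist3',20,180,110,150,4,'c8')
E
```

```text
(no output)
```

View pics/c6.png

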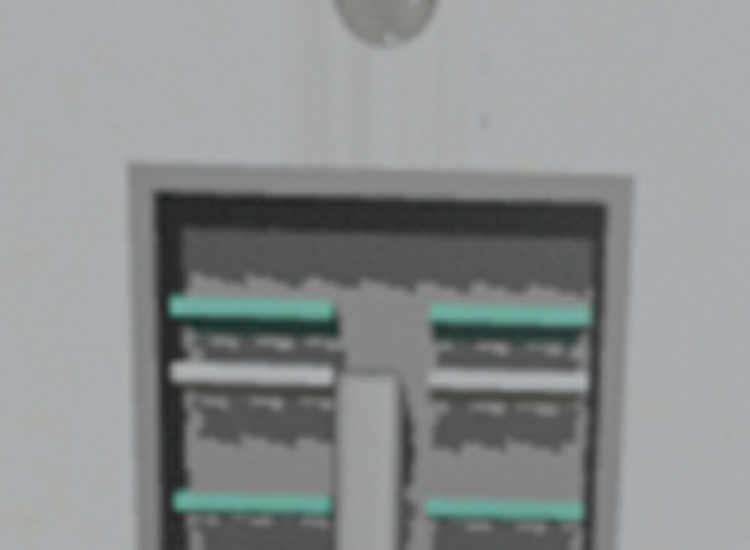

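View pics/c7.png

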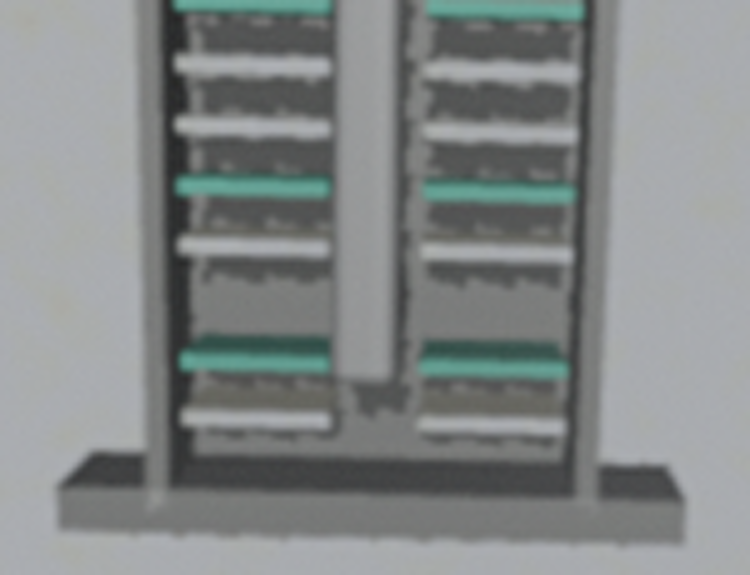

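View pics/c8.png

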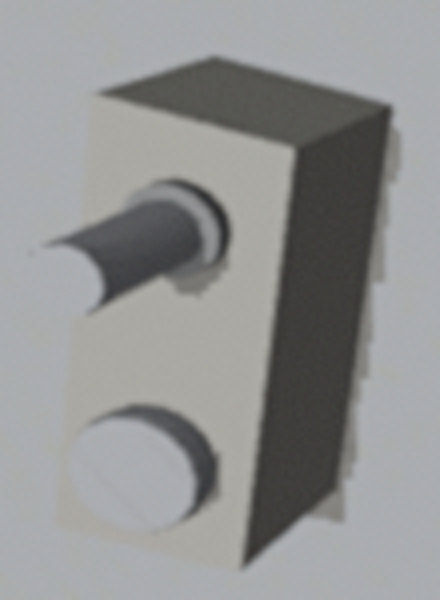

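```bash
cat > fit3.py <<'E'
from h import *
c=cam('wrist3')
def M(u0,v0,k): return lambda u,v:(u0+(u+.5)/k-.5,v0+(v+.5)/k-.5)
A=M(230,0,5);B=M(230,100,5);C=M(20,180,4)
def fit(obs,p0):
    uv=np.array([o[0] for o in obs]);P=np.array([o[1] for o in obs],float)
    r=least_squares(lambda p:(proj(c,pose(p[0],p[1],p[2]/100,P))-uv).ravel(),p0,loss='soft_l1')
    print(r.x[:2],np.degrees(r.x[2]/100)); print(r.fun.reshape(-1,2).round(1).tolist()); return r.x[0],r.x[1],r.x[2]/100
ca=fit([(A(340,373),(37,5,79)),(A(396,373),(37,-5,79)),(B(335,382),(-37,5,79)),(B(390,380),(-37,-5,79)),(A(130,163),(70,40,40)),(A(635,178),(70,-40,40)),(B(58,487),(-62,56,40)),(B(685,497),(-62,-56,40)),(B(62,530),(-70,56,40)),(B(685,543),(-70,-56,40))],[476,-308,-135])
# holder: long axis; image rotated; try y axis from plug to pin (either)
ho=fit([(C(98,93),(22,-55,45)),(C(295,150),(-22,-55,45)),(C(243,570),(-22,55,45)),(C(57,525),(22,55,45))],[670,-130,0])
im=cv2.imread('pics/wrist3.png')
draw=[]
for y in(-30,30):
    a=np.linspace(0,2*np.pi,40)
    for rr,z in([(11,50),(8,84)] if y<0 else [(15,55)]):
        draw.append((proj(c,pose(*ho,np.c_[rr*np.cos(a),y+rr*np.sin(a),0*a+z])),(0,0,255)))
crop('wrist3',20,180,110,150,4,'c9',draw)
print('pin',pose(*ho,(0,-30,67)))
E
python3 fit3.py
```

```text
[ 482.08142275 -309.87911502] -78.2709802275935
[[-1.1, -0.9], [1.6, -0.5], [-0.5, 0.5], [1.4, 1.2], [-0.5, -0.2], [0.1, -0.6], [-0.2, -0.1], [0.6, 0.8], [-0.6, 0.2], [0.1, 0.4]]
[ 672.9264408  -138.44233713] -3.5749738235792705
[[-0.5, -0.1], [0.7, -0.4], [-0.1, 0.5], [-0.0, 0.0]]
pin [[ 671.05580321 -168.38395891   67.        ]]
```

View pics/c9.png

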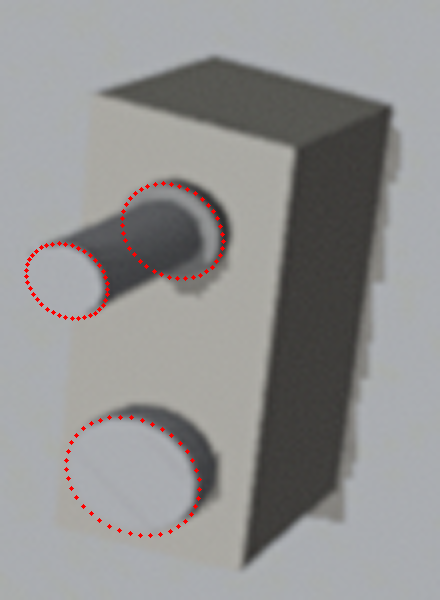

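Request:
apply_moves(
  moves=[
    {"x":29.4,"y":-69.5,"z":0,"wx":0,"wy":0,"wz":-0.024},
    {"x":29.4,"y":-69.5,"z":-40,"wx":0,"wy":0,"wz":-0.024},
    {"x":29.4,"y":-69.5,"z":-80,"wx":0,"wy":0,"wz":-0.024},
    {"x":29.4,"y":-69.5,"z":-120,"wx":0,"wy":0,"wz":-0.024},
    {"x":29.4,"y":-69.5,"z":-150,"wx":0,"wy":0,"wz":-0.024},
    {"x":29.4,"y":-69.5,"z":-169.5,"wx":0,"wy":0,"wz":-0.024},
    {"x":29.4,"y":-69.5,"z":-169.5,"wx":0,"wy":0,"wz":-0.024},
    {"x":29.4,"y":-69.5,"z":-169.5,"wx":0,"wy":0,"wz":-0.024},
  ],
  fingers=50,
)

```text
time_s: 4.5
eef_pos: [482.1, -310.3, 133.6]
ee_rot: [[-0.0, -0.98, -0.201], [0.0, -0.201, 0.98], [-1.0, 0.0, 0.0]]
force: [-0.8, -0.1, 0.3]
grip_width: 49.7
```

```bash
python3 - <<'E'
from h import *
grab('wrist','4')
E
```

```text
(no output)
```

View pics/wrist4.png

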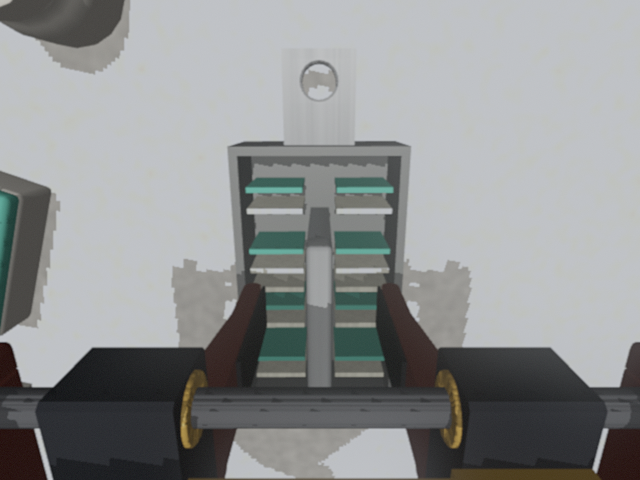

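The bar (column ≈318) is centred between the fingertips at (255,290) and (390,290). I'll close and lift slightly.

Request:
apply_moves(
  moves=[
    {"x":0,"y":0,"z":0,"wx":0,"wy":0,"wz":0},
    {"x":0,"y":0,"z":0,"wx":0,"wy":0,"wz":0},
    {"x":0,"y":0,"z":0,"wx":0,"wy":0,"wz":0},
    {"x":0,"y":0,"z":0,"wx":0,"wy":0,"wz":0},
    {"x":0,"y":0,"z":0,"wx":0,"wy":0,"wz":0},
    {"x":0,"y":0,"z":0,"wx":0,"wy":0,"wz":0},
    {"x":0,"y":0,"z":0,"wx":0,"wy":0,"wz":0},
    {"x":0,"y":0,"z":6,"wx":0,"wy":0,"wz":0},
    {"x":0,"y":0,"z":12,"wx":0,"wy":0,"wz":0},
    {"x":0,"y":0,"z":20,"wx":0,"wy":0,"wz":0},
  ],
  fingers=0,
  grip_force=40,
)

```text
time_s: 5.55
eef_pos: [481.6, -310.0, 152.7]
ee_rot: [[-0.002, -0.98, -0.2], [0.001, -0.2, 0.98], [-1.0, 0.001, 0.001]]
force: [-0.1, -0.1, -4.3]
grip_width: 9.6
```

```bash
sed -i "s/(A(278,338),(77,0,44)),//" dockfit.py; python3 dockfit.py; python3 - <<'E'
from h import *
c=cam('wrist2');B=lambda u,v:(215+(u+.5)/4-.5,120+(v+.5)/4-.5);A=lambda u,v:(215+(u+.5)/4-.5,20+(v+.5)/4-.5)
a,b=[unproj(c,B(*p),24)for p in[(142,90),(345,405)]]; d=a-b;print('rail yaw L',np.degrees(np.arctan2(d[1],d[0])))
a,b=[unproj(c,p,24)for p in[A(455,290),B(655,243)]]; d=a-b;print('rail yaw R',np.degrees(np.arctan2(d[1],d[0])))
# feet screw holes
P=[unproj(c,p,3) for p in [A(115,580),B(249,391),A(565,301),B(688,133)]]
for i,j in((0,1),(2,3)): d=P[i]-P[j];print(np.degrees(np.arctan2(d[1],d[0])),P[i][:2],P[j][:2])
E
```

```text
[509.43543063 104.5813563 ] 80.69926764855057
[[ 1.1   0.3 ]
 [-0.5   0.05]
 [ 0.64 -0.39]
 [-0.4   1.45]
 [ 0.3  -0.15]
 [-1.64 -1.41]]
hole [[525.11222482 200.30616041  44.        ]] from pix [524.58275018 201.03911763  44.        ] mouth [[501.031376    53.26496646   0.        ]]
top hole [524.29039518 203.26474657  44.        ]
rail yaw L 81.60278940539743
rail yaw R 81.62664623835182
80.52267747389098 [456.78658606 169.32656677] [446.86416632 109.88801389]
80.8222330333841 [578.55550303 149.81085335] [568.96407043  90.44560917]
```

Request:
apply_moves(
  moves=[
    {"x":0,"y":5,"z":15,"wx":0,"wy":0,"wz":0.02},
    {"x":0,"y":15,"z":35,"wx":0,"wy":0,"wz":0.08},
    {"x":0,"y":30,"z":50,"wx":0,"wy":0,"wz":0.18},
    {"x":1,"y":46,"z":50,"wx":0,"wy":0,"wz":0.3},
    {"x":2,"y":62,"z":50,"wx":0,"wy":0,"wz":0.43},
    {"x":3,"y":78,"z":50,"wx":0,"wy":0,"wz":0.56},
    {"x":4,"y":94,"z":50,"wx":0,"wy":0,"wz":0.69},
    {"x":4,"y":110,"z":50,"wx":0,"wy":0,"wz":0.82},
    {"x":5,"y":126,"z":50,"wx":0,"wy":0,"wz":0.95},
    {"x":5,"y":142,"z":50,"wx":0,"wy":0,"wz":1.08},
    {"x":6,"y":158,"z":50,"wx":0,"wy":0,"wz":1.21},
    {"x":7,"y":174,"z":50,"wx":0,"wy":0,"wz":1.34},
    {"x":7,"y":190,"z":50,"wx":0,"wy":0,"wz":1.47},
    {"x":8,"y":206,"z":50,"wx":0,"wy":0,"wz":1.6},
    {"x":9,"y":220,"z":50,"wx":0,"wy":0,"wz":1.73},
    {"x":9,"y":230,"z":50,"wx":0,"wy":0,"wz":1.86},
    {"x":10,"y":240,"z":50,"wx":0,"wy":0,"wz":1.99},
    {"x":10,"y":250,"z":50,"wx":0,"wy":0,"wz":2.12},
    {"x":11,"y":255,"z":50,"wx":0,"wy":0,"wz":2.22},
    {"x":11,"y":255,"z":50,"wx":0,"wy":0,"wz":2.25},
  ],
)

```text
time_s: 7.55
eef_pos: [493.1, -54.4, 204.4]
ee_rot: [[0.001, 0.774, -0.633], [0.0, -0.633, -0.774], [-1.0, 0.001, -0.001]]
force: [-1.5, 0.6, -5.1]
grip_width: 9.3
```

Request:
apply_moves(
  moves=[
    {"x":0,"y":8,"z":0,"wx":0,"wy":0,"wz":0.1},
    {"x":0,"y":18,"z":0,"wx":0,"wy":0,"wz":0.2},
    {"x":1,"y":28,"z":0,"wx":0,"wy":0,"wz":0.32},
    {"x":1,"y":38,"z":0,"wx":0,"wy":0,"wz":0.44},
    {"x":2,"y":48,"z":0,"wx":0,"wy":0,"wz":0.51},
    {"x":2,"y":53,"z":0,"wx":0,"wy":0,"wz":0.528},
    {"x":2,"y":53,"z":0,"wx":0,"wy":0,"wz":0.528},
    {"x":2,"y":53,"z":0,"wx":0,"wy":0,"wz":0.528},
  ],
)

```text
time_s: 8.35
eef_pos: [495.0, -2.6, 203.4]
ee_rot: [[0.0, 0.987, -0.163], [-0.0, -0.163, -0.987], [-1.0, 0.0, 0.0]]
force: [-0.3, 0.1, -5.4]
grip_width: 9.9
```

```bash
python3 - <<'E'
from h import *
grab('wrist','5');grab('top','5');crop('top5',200,200,180,100,4,'c10')
E
```

```text
(no output)
```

View pics/wrist5.png

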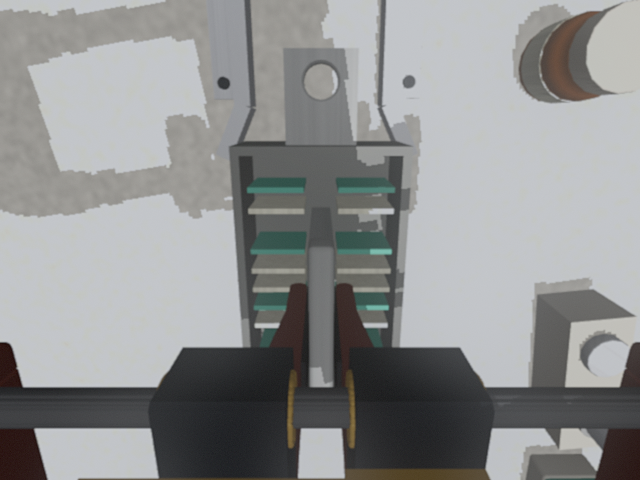

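View pics/c10.png

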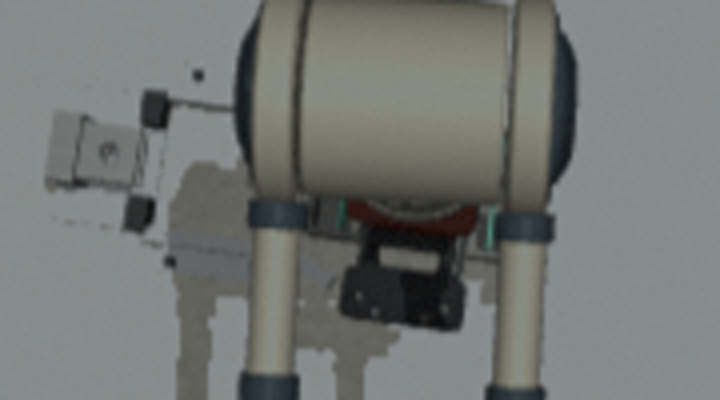

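Very useful view: both rails (columns ≈250 and ≈381, knees at row ≈107) and the tab eye at (321,80). I'll measure the lateral offset and yaw from it.

```bash
python3 - <<'E'
from h import *
crop('wrist5',210,0,210,160,4-.2,'c11')
c=cam('wrist5')
x,y,t=509.5,104.6,np.radians(81)
draw=[]
for s in(-1,1):
  for z,col in((24,(0,0,255)),(0,(0,255,0))):
    xs=np.linspace(-20,70,40); draw.append((proj(c,pose(x,y,t,np.c_[xs,0*xs+s*41.5,0*xs+z])),col))
    k=np.linspace(0,1,12); draw.append((proj(c,pose(x,y,t,np.c_[-20-32*k,s*(41.5+15*k),0*k+z])),col))
crop('wrist5',210,0,210,160,3.8,'c12',draw)
E
```

View pics/c11.png

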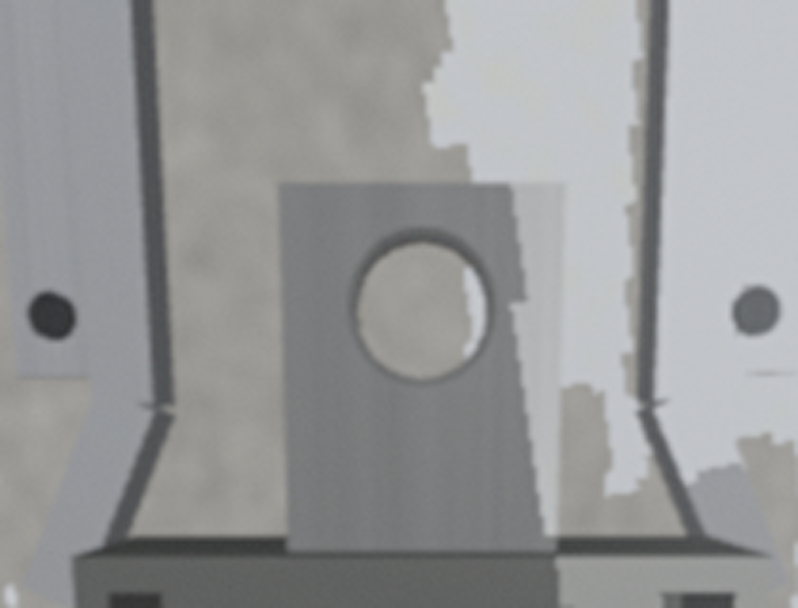

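View pics/c12.png

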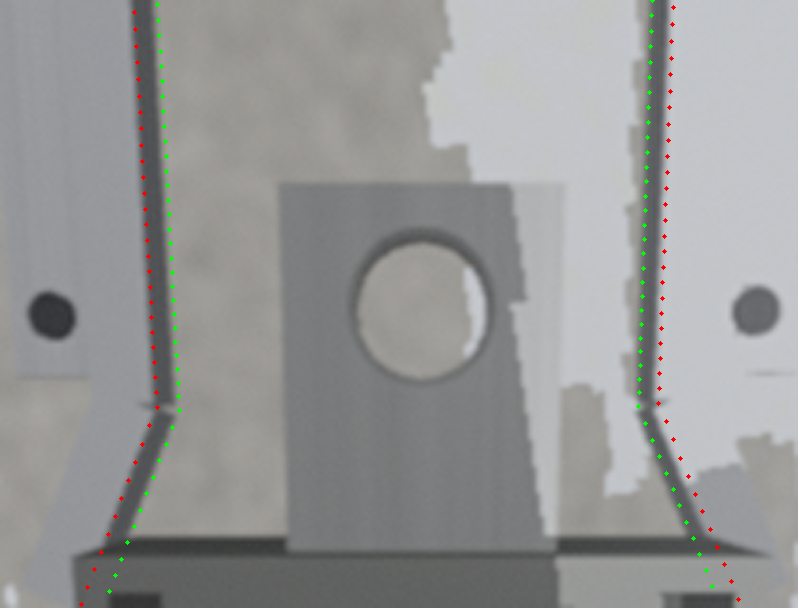

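```bash
python3 - <<'E'
from h import *
c=cam('wrist5')
uv=(210+(422+.5)/3.8-.5,(307+.5)/3.8-.5)
e=unproj(c,uv,32+70.3)
d=np.array([np.cos(np.radians(80.65)),np.sin(np.radians(80.65))]); n=np.array([-d[1],d[0]])
v=e[:2]-[495.0,-2.6]; print(e,v@d,v@n)
D=np.array([508.8,104.5]);t=np.radians(81);dd=np.array([np.cos(t),np.sin(t)]);nn=np.array([-dd[1],dd[0]])
v=e[:2]-D;print('eye in dock',v@dd,v@nn)
E
```

```text
[510.28495384  93.18233953 102.3       ] 96.99307482388222 0.4793905827311307
eye in dock -10.94602333260898 -3.237143759883917
```

Request:
apply_moves(
  moves=[
    {"x":-1.3,"y":12.4,"z":0,"wx":0,"wy":0,"wz":0.006},
    {"x":-1.3,"y":12.4,"z":-20,"wx":0,"wy":0,"wz":0.006},
    {"x":-1.3,"y":12.4,"z":-40,"wx":0,"wy":0,"wz":0.006},
    {"x":-1.3,"y":12.4,"z":-55,"wx":0,"wy":0,"wz":0.006},
    {"x":-1.3,"y":12.4,"z":-63,"wx":0,"wy":0,"wz":0.006},
    {"x":-1.3,"y":12.4,"z":-67,"wx":0,"wy":0,"wz":0.006},
    {"x":-1.3,"y":12.4,"z":-69,"wx":0,"wy":0,"wz":0.006},
    {"x":-1.3,"y":12.4,"z":-69,"wx":0,"wy":0,"wz":0.006},
  ],
)

```text
time_s: 9.25
eef_pos: [494.0, 10.1, 134.7]
ee_rot: [[0.001, 0.988, -0.156], [-0.0, -0.156, -0.988], [-1.0, 0.001, -0.0]]
force: [0.2, -0.5, -4.1]
grip_width: 9.5
```

Request:
apply_moves(
  moves=[
    {"x":0,"y":0,"z":-1,"wx":0,"wy":0,"wz":0},
    {"x":0,"y":0,"z":-1.5,"wx":0,"wy":0,"wz":0},
    {"x":0,"y":0,"z":-1.5,"wx":0,"wy":0,"wz":0},
  ],
)

```text
time_s: 9.55
eef_pos: [494.0, 10.1, 133.1]
ee_rot: [[0.001, 0.988, -0.155], [-0.0, -0.155, -0.988], [-1.0, 0.001, -0.0]]
force: [0.2, -0.1, -4.3]
grip_width: 9.7
```

```bash
python3 - <<'E'
from h import *
grab('wrist','6')
E
```

```text
(no output)
```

View pics/wrist6.png

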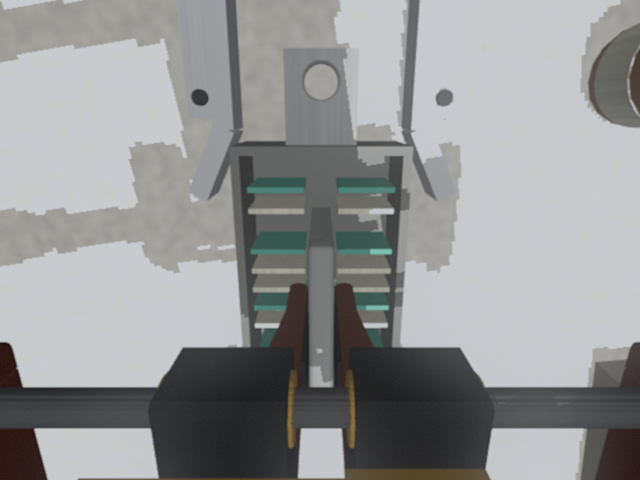

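The carrier's front sits between the flares, centred (walls at 232 and 410, rail knees at 238 and 408). The full weight is still on the gripper, so I'll lower a bit more.

Request:
apply_moves(
  moves=[
    {"x":0,"y":0,"z":-0.7,"wx":0,"wy":0,"wz":0},
    {"x":0,"y":0,"z":-1.4,"wx":0,"wy":0,"wz":0},
    {"x":0,"y":0,"z":-1.4,"wx":0,"wy":0,"wz":0},
  ],
)

```text
time_s: 9.9
eef_pos: [493.9, 10.1, 133.1]
ee_rot: [[0.001, 0.988, -0.155], [-0.0, -0.155, -0.988], [-1.0, 0.001, -0.0]]
force: [-3.3, 0.5, 6.5]
grip_width: 9.9
```

Request:
apply_moves(
  moves=[
    {"x":0,"y":0,"z":1,"wx":0,"wy":0,"wz":0},
    {"x":0,"y":0,"z":1,"wx":0,"wy":0,"wz":0},
    {"x":0,"y":0,"z":1,"wx":0,"wy":0,"wz":0},
    {"x":0,"y":0,"z":1,"wx":0,"wy":0,"wz":0},
    {"x":0,"y":0,"z":6,"wx":0,"wy":0,"wz":0},
    {"x":0,"y":0,"z":20,"wx":0,"wy":0,"wz":0},
    {"x":0,"y":0,"z":45,"wx":0,"wy":0,"wz":0},
    {"x":0,"y":0,"z":70,"wx":0,"wy":0,"wz":0},
    {"x":0,"y":0,"z":70,"wx":0,"wy":0,"wz":0},
  ],
  fingers=50,
)

```text
time_s: 10.8
eef_pos: [495.3, 10.1, 206.7]
ee_rot: [[0.008, 0.988, -0.155], [-0.0, -0.155, -0.988], [-1.0, 0.008, -0.001]]
force: [0.4, 0.6, 0.3]
grip_width: 49.5
```

```bash
python3 - <<'E'
from h import *
grab('wrist','7')
E
```

```text
(no output)
```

View pics/wrist7.png

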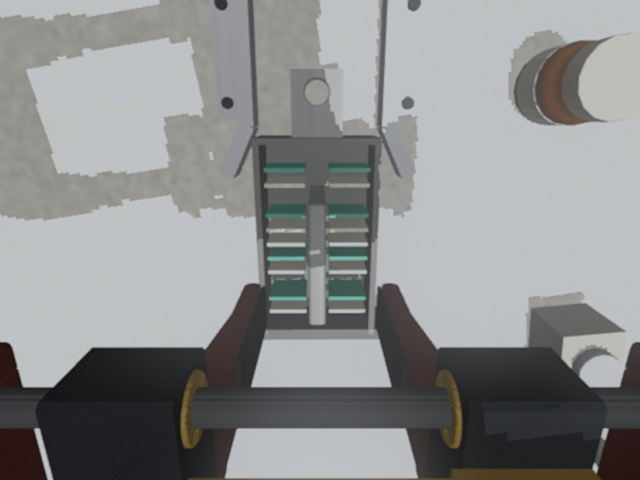

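Request:
apply_moves(
  moves=[
    {"x":-7,"y":-45,"z":0,"wx":0,"wy":0,"wz":0},
    {"x":-15,"y":-93,"z":0,"wx":0,"wy":0,"wz":0},
    {"x":-15,"y":-93,"z":0,"wx":0,"wy":0,"wz":0},
    {"x":-15,"y":-93,"z":-40,"wx":0,"wy":0,"wz":0},
    {"x":-15,"y":-93,"z":-80,"wx":0,"wy":0,"wz":0},
    {"x":-15,"y":-93,"z":-105,"wx":0,"wy":0,"wz":0},
    {"x":-15,"y":-93,"z":-105,"wx":0,"wy":0,"wz":0},
  ],
  fingers=80,
)

```text
time_s: 11.55
eef_pos: [475.9, -81.7, 90.9]
ee_rot: [[-0.009, 0.988, -0.155], [0.003, -0.155, -0.988], [-1.0, -0.01, -0.001]]
force: [0.2, -0.3, -1.2]
grip_width: 80.0
```

```bash
python3 - <<'E'
from h import *
grab('wrist','8')
E
```

```text
(no output)
```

View pics/wrist8.png

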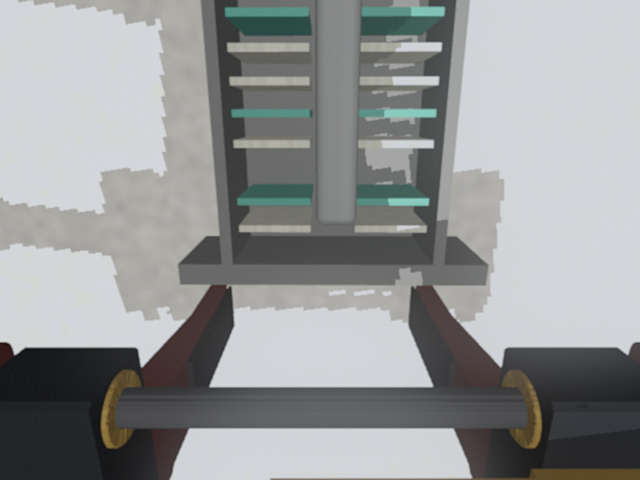

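The fingers are behind the flange (its rear edge at row 283, columns 180–487; fingers at 225 and 420). I'll shift 3 mm right and push.

Request:
apply_moves(
  moves=[
    {"x":2,"y":0,"z":4,"wx":0,"wy":0,"wz":0},
    {"x":3,"y":5,"z":4,"wx":0,"wy":0,"wz":0},
    {"x":4,"y":10,"z":4,"wx":0,"wy":0,"wz":0},
    {"x":5,"y":16,"z":4,"wx":0,"wy":0,"wz":0},
    {"x":6,"y":24,"z":4,"wx":0,"wy":0,"wz":0},
    {"x":7,"y":32,"z":4,"wx":0,"wy":0,"wz":0},
    {"x":8,"y":40,"z":4,"wx":0,"wy":0,"wz":0},
    {"x":9,"y":48,"z":4,"wx":0,"wy":0,"wz":0},
    {"x":11,"y":56,"z":4,"wx":0,"wy":0,"wz":0},
    {"x":12,"y":64,"z":4,"wx":0,"wy":0,"wz":0},
    {"x":12,"y":64,"z":4,"wx":0,"wy":0,"wz":0},
  ],
)

```text
time_s: 12.7
eef_pos: [490.5, -17.2, 99.7]
ee_rot: [[-0.001, 0.988, -0.154], [0.002, -0.154, -0.988], [-1.0, -0.002, -0.002]]
force: [0.3, -0.5, 0.9]
grip_width: 79.7
```

```bash
python3 - <<'E'
from h import *
grab('wrist','9')
E
```

```text
(no output)
```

View pics/wrist9.png

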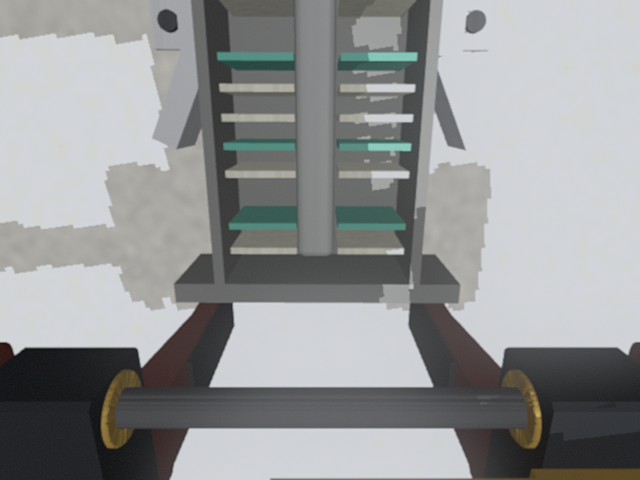

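Request:
apply_moves(
  moves=[
    {"x":0.8,"y":6,"z":0,"wx":0,"wy":0,"wz":0},
    {"x":2,"y":13,"z":0,"wx":0,"wy":0,"wz":0},
    {"x":3,"y":20,"z":0,"wx":0,"wy":0,"wz":0},
    {"x":4,"y":27,"z":0,"wx":0,"wy":0,"wz":0},
    {"x":5,"y":33,"z":0,"wx":0,"wy":0,"wz":0},
    {"x":6,"y":38,"z":0,"wx":0,"wy":0,"wz":0},
    {"x":6,"y":41,"z":0,"wx":0,"wy":0,"wz":0},
    {"x":6.5,"y":43,"z":0,"wx":0,"wy":0,"wz":0},
    {"x":6.5,"y":43,"z":0,"wx":0,"wy":0,"wz":0},
  ],
)

```text
time_s: 13.65
eef_pos: [497.3, 24.6, 100.4]
ee_rot: [[0.0, 0.988, -0.155], [0.001, -0.155, -0.988], [-1.0, 0.0, -0.001]]
force: [0.1, 0.6, 0.8]
grip_width: 79.9
```

Request:
apply_moves(
  moves=[
    {"x":0.3,"y":2,"z":0,"wx":0,"wy":0,"wz":0},
    {"x":0.6,"y":4,"z":0,"wx":0,"wy":0,"wz":0},
    {"x":0.6,"y":4,"z":0,"wx":0,"wy":0,"wz":0},
  ],
)

```text
time_s: 13.95
eef_pos: [497.4, 25.3, 100.5]
ee_rot: [[-0.002, 0.988, -0.157], [-0.007, -0.157, -0.988], [-1.0, -0.001, 0.007]]
force: [-5.0, -12.6, 1.9]
grip_width: 79.9
```

```bash
python3 - <<'E'
from h import *
grab('wrist','10');grab('top','10');grab('scene','10');crop('top10',190,205,130,80,6,'c13');crop('scene10',320,200,150,100,5,'c14')
E
```

```text
(no output)
```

View pics/wrist10.png

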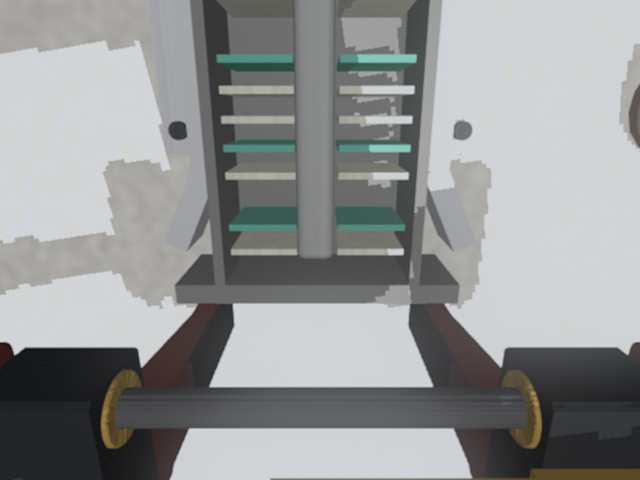

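View pics/c13.png

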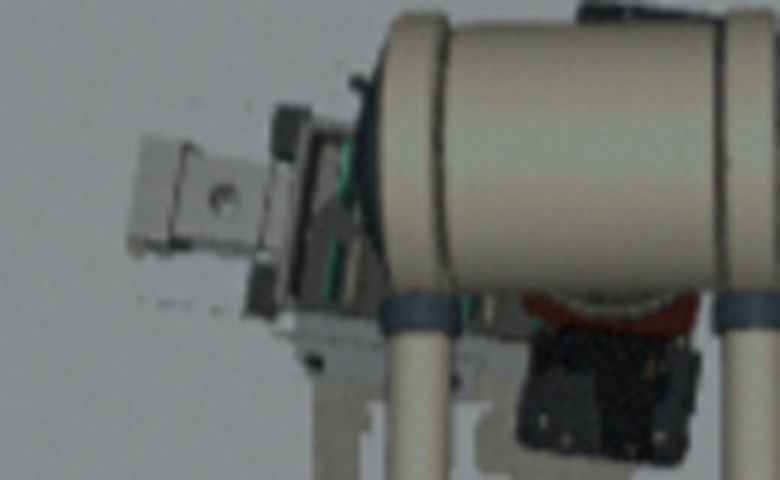

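View pics/c14.png

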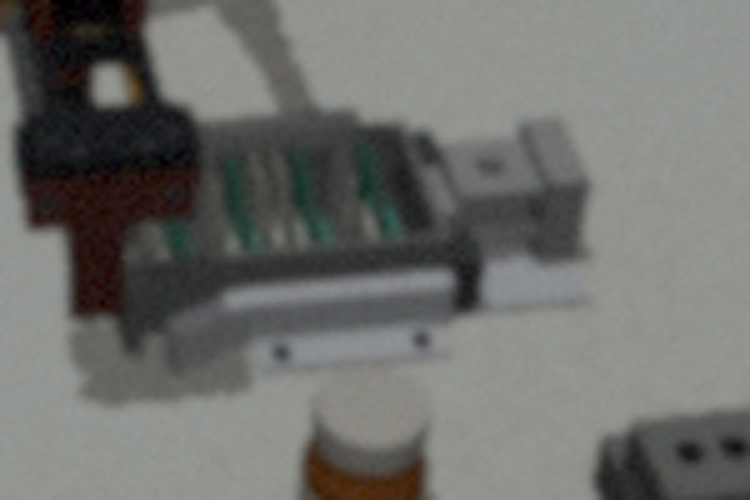

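It has stopped against the front stops: ~13 N, the TCP stalled at the predicted position, and the scene view shows the front wall touching the stops with the tab in the clevis. I'll give one firmer press, then back off and rise.

Request:
apply_moves(
  moves=[
    {"x":0.5,"y":3,"z":0,"wx":0,"wy":0,"wz":0},
    {"x":0.5,"y":3,"z":0,"wx":0,"wy":0,"wz":0},
  ],
)

```text
time_s: 14.3
eef_pos: [497.4, 25.8, 100.6]
ee_rot: [[-0.003, 0.987, -0.158], [-0.012, -0.158, -0.987], [-1.0, -0.001, 0.013]]
force: [-8.3, -21.5, 4.0]
grip_width: 79.6
```

Request:
apply_moves(
  moves=[
    {"x":-1,"y":-8,"z":0,"wx":0,"wy":0,"wz":0},
    {"x":-4,"y":-30,"z":0,"wx":0,"wy":0,"wz":0},
    {"x":-4,"y":-30,"z":40,"wx":0,"wy":0,"wz":0},
    {"x":-4,"y":-30,"z":85,"wx":0,"wy":0,"wz":0},
    {"x":-4,"y":-30,"z":130,"wx":0,"wy":0,"wz":0},
    {"x":0,"y":0,"z":150,"wx":0,"wy":0,"wz":0},
    {"x":8,"y":50,"z":150,"wx":0,"wy":0,"wz":0},
    {"x":15,"y":97,"z":150,"wx":0,"wy":0,"wz":0},
    {"x":15,"y":97,"z":150,"wx":0,"wy":0,"wz":0},
    {"x":15,"y":97,"z":150,"wx":0,"wy":0,"wz":0},
  ],
)

```text
time_s: 15.3
eef_pos: [513.2, 129.1, 250.1]
ee_rot: [[-0.0, 0.988, -0.153], [0.0, -0.153, -0.988], [-1.0, -0.0, -0.0]]
force: [0.5, 0.2, 0.8]
grip_width: 80.4
```

```bash
python3 - <<'E'
from h import *
from station import telemetry
print(telemetry.observe()['eef_pos'])
grab('wrist','11')
E
```

```text
[513.19761566 129.10986425 250.11877241]
```

View pics/wrist11.png

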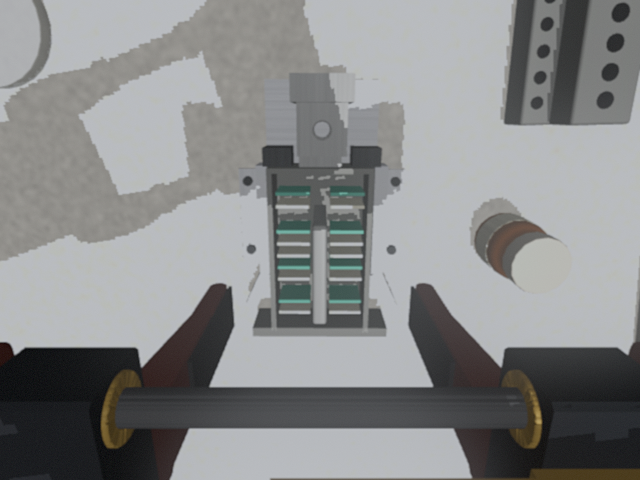

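```bash
python3 - <<'E'
from h import *
crop('wrist11',280,65,84,110,7,'c15')
c=cam('wrist11'); K,T=c; print('cam',T[:3,3])
D=np.array([508.8,104.5]);
print(unproj(c,(321,129),44), pose(508.8,104.5,np.radians(81),(97,0,44)))
E
```

```text
cam [525.42051205 210.58985068 332.65300885]
[523.92037317 201.83266474  44.        ] [[523.97414311 200.30576904  44.        ]]
```

View pics/c15.png

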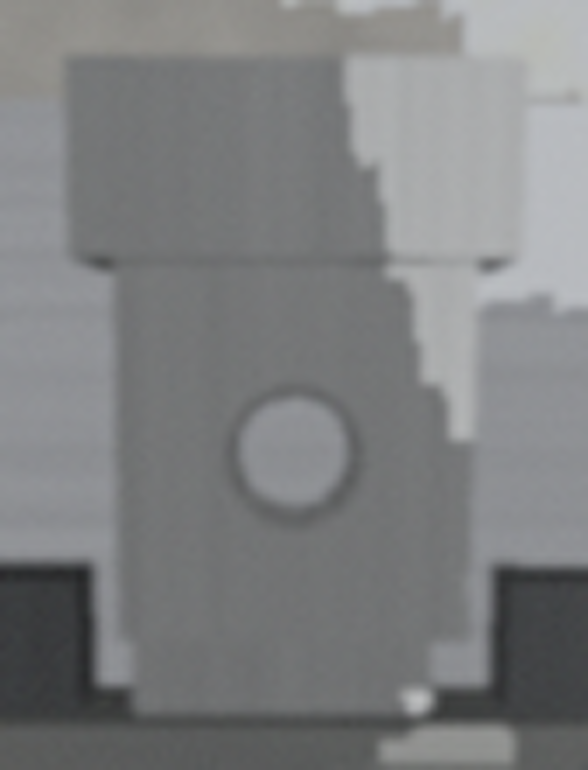

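The carrier is home: the clevis hole at (321.7,129.3) is open right through, and the front wall touches the stops. Next I'll look at the pin from above.

Request:
apply_moves(
  moves=[
    {"x":16,"y":-42,"z":0,"wx":0,"wy":0,"wz":0},
    {"x":32,"y":-84,"z":0,"wx":0,"wy":0,"wz":0},
    {"x":48,"y":-126,"z":0,"wx":0,"wy":0,"wz":0},
    {"x":64,"y":-168,"z":0,"wx":0,"wy":0,"wz":0},
    {"x":80,"y":-210,"z":0,"wx":0,"wy":0,"wz":0},
    {"x":96,"y":-252,"z":0,"wx":0,"wy":0,"wz":0},
    {"x":113,"y":-294,"z":0,"wx":0,"wy":0,"wz":0},
    {"x":130,"y":-336,"z":0,"wx":0,"wy":0,"wz":0},
    {"x":145,"y":-378,"z":0,"wx":0,"wy":0,"wz":0},
    {"x":145,"y":-378,"z":0,"wx":0,"wy":0,"wz":0},
    {"x":145,"y":-378,"z":0,"wx":0,"wy":0,"wz":0},
    {"x":145,"y":-378,"z":0,"wx":0,"wy":0,"wz":0},
    {"x":145,"y":-378,"z":0,"wx":0,"wy":0,"wz":0},
  ],
  fingers=46,
)

```text
time_s: 16.65
eef_pos: [658.0, -248.9, 251.3]
ee_rot: [[0.001, 0.988, -0.154], [-0.0, -0.154, -0.988], [-1.0, 0.001, 0.0]]
force: [0.0, -0.9, 0.5]
grip_width: 46.3
```

```bash
python3 - <<'E'
from h import *
from station import telemetry
print(telemetry.observe()['eef_pos'])
grab('wrist','12')
E
```

```text
[ 657.99785239 -248.9388381   251.3486135 ]
```

View pics/wrist12.png

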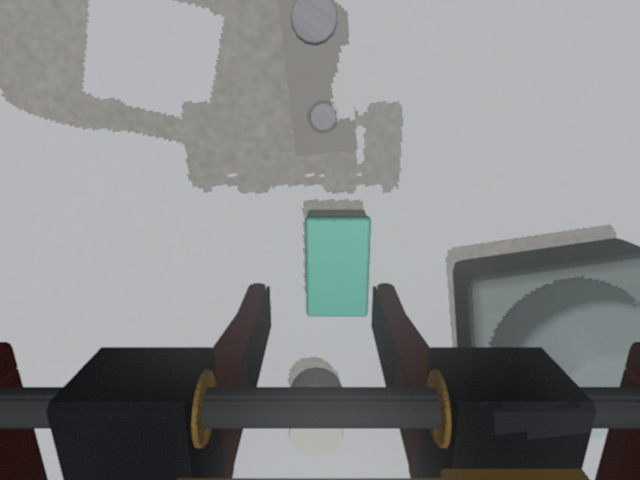

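```bash
python3 - <<'E'
from h import *
crop('wrist12',290,85,65,65,9,'c16')
E
```

```text
(no output)
```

View pics/c16.png

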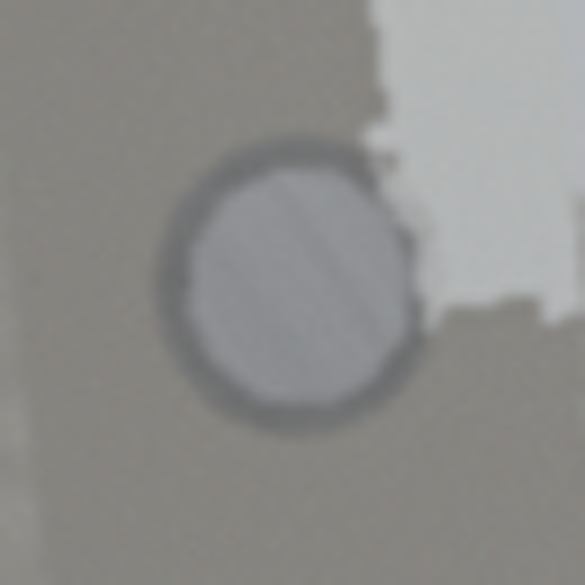

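```bash
python3 - <<'E'
from h import *
c=cam('wrist12')
print(unproj(c,(322.9,116.2),84),unproj(c,(322.55,116.4),50))
E
```

```text
[ 671.57635333 -167.95682896   84.        ] [ 671.50356244 -168.11573643   50.        ]
```

Request:
apply_moves(
  moves=[
    {"x":7,"y":40,"z":0,"wx":0,"wy":0,"wz":0},
    {"x":13.5,"y":81,"z":0,"wx":0,"wy":0,"wz":0},
    {"x":13.5,"y":81,"z":-20,"wx":0,"wy":0,"wz":0},
    {"x":13.5,"y":81,"z":-55,"wx":0,"wy":0,"wz":0},
    {"x":13.5,"y":81,"z":-90,"wx":0,"wy":0,"wz":0},
    {"x":13.5,"y":81,"z":-110,"wx":0,"wy":0,"wz":0},
    {"x":13.5,"y":81,"z":-116,"wx":0,"wy":0,"wz":0},
    {"x":13.5,"y":81,"z":-116,"wx":0,"wy":0,"wz":0},
    {"x":13.5,"y":81,"z":-116,"wx":0,"wy":0,"wz":0},
  ],
)

```text
time_s: 17.6
eef_pos: [672.4, -168.6, 136.5]
ee_rot: [[0.003, 0.988, -0.155], [-0.001, -0.155, -0.988], [-1.0, 0.003, 0.0]]
force: [0.0, 0.0, -0.9]
grip_width: 46.0
```

```bash
python3 - <<'E'
from h import *
grab('wrist','13')
E
```

```text
(no output)
```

View pics/wrist13.png

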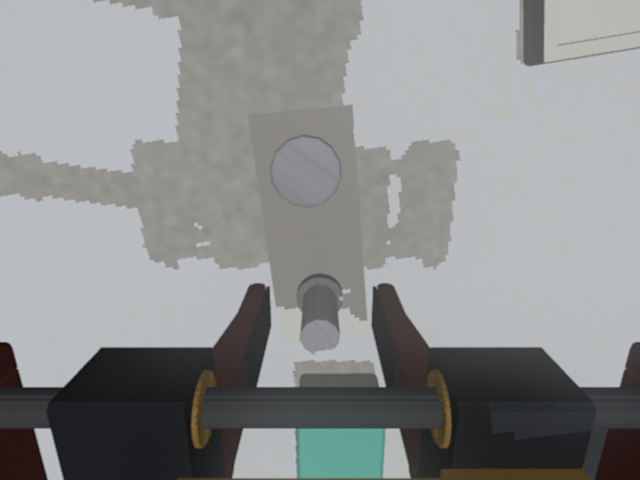

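The pin grip (column 320, rows 280–350) is centred between the fingertips. I'll close and lift straight up.

Request:
apply_moves(
  moves=[
    {"x":0,"y":0,"z":0,"wx":0,"wy":0,"wz":0},
    {"x":0,"y":0,"z":0,"wx":0,"wy":0,"wz":0},
    {"x":0,"y":0,"z":0,"wx":0,"wy":0,"wz":0},
    {"x":0,"y":0,"z":0,"wx":0,"wy":0,"wz":0},
    {"x":0,"y":0,"z":0,"wx":0,"wy":0,"wz":0},
    {"x":0,"y":0,"z":0,"wx":0,"wy":0,"wz":0},
  ],
  fingers=0,
  grip_force=25,
)

```text
time_s: 18.25
eef_pos: [671.9, -168.9, 134.4]
ee_rot: [[0.0, 0.988, -0.155], [-0.0, -0.155, -0.988], [-1.0, 0.0, 0.0]]
force: [0.3, 0.9, -0.6]
grip_width: 15.8
```

Request:
apply_moves(
  moves=[
    {"x":0,"y":0,"z":8,"wx":0,"wy":0,"wz":0},
    {"x":0,"y":0,"z":18,"wx":0,"wy":0,"wz":0},
    {"x":0,"y":0,"z":30,"wx":0,"wy":0,"wz":0},
    {"x":0,"y":0,"z":45,"wx":0,"wy":0,"wz":0},
    {"x":0,"y":0,"z":65,"wx":0,"wy":0,"wz":0},
    {"x":0,"y":0,"z":75,"wx":0,"wy":0,"wz":0},
    {"x":0,"y":0,"z":75,"wx":0,"wy":0,"wz":0},
  ],
)

```text
time_s: 18.95
eef_pos: [672.6, -169.1, 212.8]
ee_rot: [[0.005, 0.988, -0.155], [-0.001, -0.155, -0.988], [-1.0, 0.005, 0.001]]
force: [0.1, -1.0, -0.0]
grip_width: 15.4
```

```bash
python3 - <<'E'
from h import *
from station import telemetry
s=telemetry.observe();print(s['eef_pos'],s['grip_width'])
grab('wrist','14')
E
```

```text
[ 672.56105635 -169.06987388  212.75443578] 15.38588141400096
```

View pics/wrist14.png

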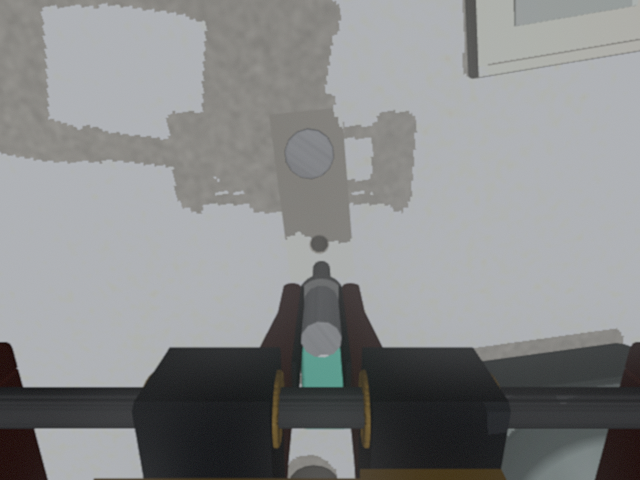

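```bash
python3 - <<'E'
from h import *
crop('wrist14',285,225,75,140,4.2,'c17')
c=cam('wrist14'); p=np.array([672.56,-169.07,212.75]); z=np.array([-.155,-.988,0]);y=np.array([.988,-.155,0])
for e in(-2,0,2):
  print(e,proj(c,[p+z*e+[0,0,-50.4],p+z*e+[0,0,-129.4]]).round(1).tolist())
E
```

```text
-2 [[321.7, 336.1], [320.8, 262.5]]
0 [[321.7, 340.6], [320.8, 265.8]]
2 [[321.7, 345.2], [320.8, 269.0]]
```

View pics/c17.png

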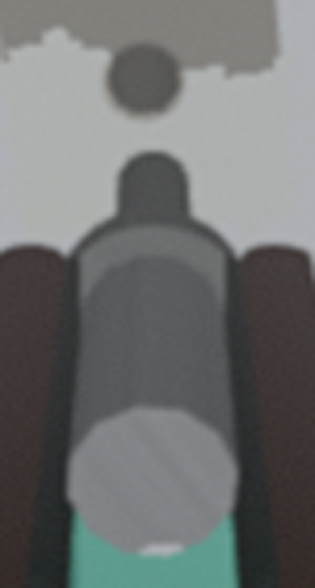

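Request:
apply_moves(
  moves=[
    {"x":-8,"y":20,"z":15,"wx":0,"wy":0,"wz":0},
    {"x":-24,"y":60,"z":22,"wx":0,"wy":0,"wz":0},
    {"x":-40,"y":100,"z":22,"wx":0,"wy":0,"wz":0},
    {"x":-56,"y":140,"z":22,"wx":0,"wy":0,"wz":0},
    {"x":-72,"y":180,"z":22,"wx":0,"wy":0,"wz":0},
    {"x":-88,"y":220,"z":22,"wx":0,"wy":0,"wz":0},
    {"x":-104,"y":260,"z":22,"wx":0,"wy":0,"wz":0},
    {"x":-120,"y":300,"z":22,"wx":0,"wy":0,"wz":0},
    {"x":-136,"y":340,"z":22,"wx":0,"wy":0,"wz":0},
    {"x":-145,"y":362,"z":22,"wx":0,"wy":0,"wz":0},
    {"x":-148,"y":370,"z":10,"wx":0,"wy":0,"wz":0},
    {"x":-148,"y":370,"z":-10,"wx":0,"wy":0,"wz":0},
    {"x":-148,"y":370,"z":-22,"wx":0,"wy":0,"wz":0},
    {"x":-148,"y":370,"z":-22,"wx":0,"wy":0,"wz":0},
    {"x":-148,"y":370,"z":-22,"wx":0,"wy":0,"wz":0},
    {"x":-148,"y":370,"z":-22,"wx":0,"wy":0,"wz":0},
  ],
)

```text
time_s: 20.6
eef_pos: [524.4, 200.7, 188.0]
ee_rot: [[0.001, 0.988, -0.156], [0.0, -0.156, -0.988], [-1.0, 0.001, -0.001]]
force: [0.5, 0.2, -0.6]
grip_width: 15.3
```

```bash
python3 - <<'E'
from h import *
from station import telemetry
s=telemetry.observe();print(s['eef_pos'],s['grip_width'])
grab('wrist','15');crop('wrist15',270,180,100,180,3.3,'c18')
E
```

```text
[524.37464012 200.65773765 188.03710549] 15.270425466739091
```

View pics/c18.png

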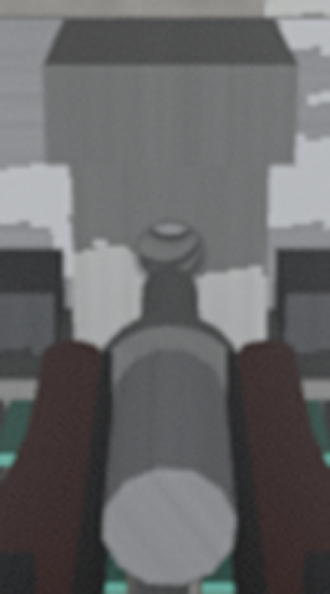

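View pics/wrist15.png

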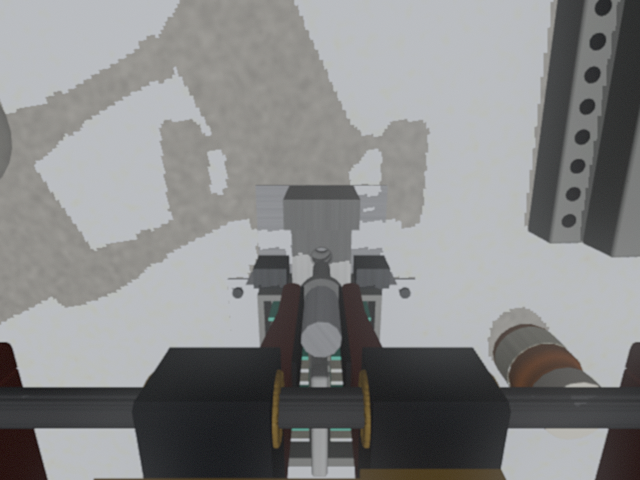

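```bash
python3 - <<'E'
from h import *
c=cam('wrist15')
h=unproj(c,(321.3,254.8),44);print(h)
draw=[]
a=np.linspace(0,2*np.pi,40)
draw.append((proj(c,np.c_[524.3+6*np.cos(a),201.5+6*np.sin(a),0*a+44]),(0,0,255)))
crop('wrist15',285,210,75,110,5.4,'c19',draw);crop('wrist15',285,210,75,110,5.4,'c20')
E
```

```text
[524.45483619 202.30957017  44.        ]
```

View pics/c19.png

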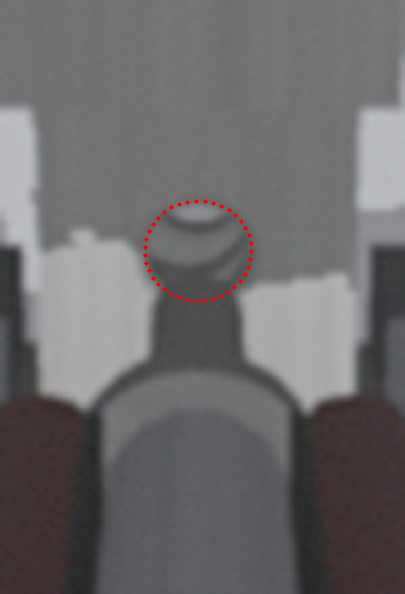

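View pics/c20.png

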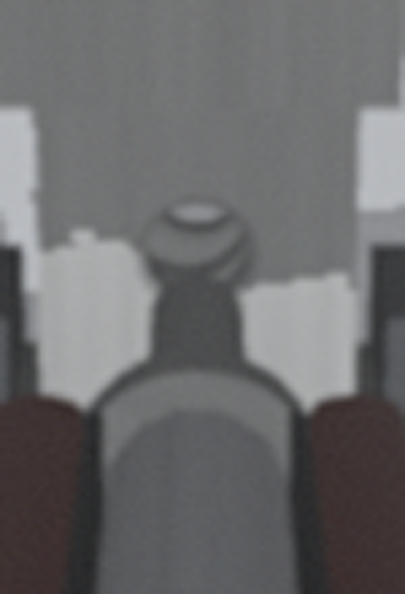

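The hole rim (c20: columns 143–255, top at row 193) agrees within ~0.5 mm of the estimate, and the pin foot is in line with it. I'll descend carefully.

Request:
apply_moves(
  moves=[
    {"x":-0.1,"y":0.5,"z":-6,"wx":0,"wy":0,"wz":0},
    {"x":-0.1,"y":0.5,"z":-11,"wx":0,"wy":0,"wz":0},
    {"x":-0.1,"y":0.5,"z":-15,"wx":0,"wy":0,"wz":0},
    {"x":-0.1,"y":0.5,"z":-18,"wx":0,"wy":0,"wz":0},
    {"x":-0.1,"y":0.5,"z":-20,"wx":0,"wy":0,"wz":0},
    {"x":-0.1,"y":0.5,"z":-20,"wx":0,"wy":0,"wz":0},
  ],
)

```text
time_s: 21.25
eef_pos: [523.8, 201.4, 166.9]
ee_rot: [[-0.0, 0.988, -0.156], [-0.001, -0.156, -0.988], [-1.0, -0.0, 0.001]]
force: [-0.1, -0.5, -1.7]
grip_width: 15.2
```

Request:
apply_moves(
  moves=[
    {"x":0,"y":0,"z":-3,"wx":0,"wy":0,"wz":0},
    {"x":0,"y":0,"z":-6,"wx":0,"wy":0,"wz":0},
    {"x":0,"y":0,"z":-9,"wx":0,"wy":0,"wz":0},
    {"x":0,"y":0,"z":-12,"wx":0,"wy":0,"wz":0},
    {"x":0,"y":0,"z":-12,"wx":0,"wy":0,"wz":0},
  ],
)

```text
time_s: 21.75
eef_pos: [523.7, 201.4, 154.6]
ee_rot: [[-0.0, 0.988, -0.156], [-0.001, -0.156, -0.988], [-1.0, -0.0, 0.001]]
force: [2.4, -1.8, -2.6]
grip_width: 15.3
```

Request:
apply_moves(
  moves=[
    {"x":0.4,"y":-0.2,"z":-2,"wx":0,"wy":0,"wz":0},
    {"x":0.4,"y":-0.2,"z":-5,"wx":0,"wy":0,"wz":0},
    {"x":0.4,"y":-0.2,"z":-8,"wx":0,"wy":0,"wz":0},
    {"x":0.4,"y":-0.2,"z":-11,"wx":0,"wy":0,"wz":0},
    {"x":0.4,"y":-0.2,"z":-11,"wx":0,"wy":0,"wz":0},
  ],
)

```text
time_s: 22.25
eef_pos: [524.0, 201.4, 143.5]
ee_rot: [[-0.001, 0.988, -0.155], [-0.0, -0.155, -0.988], [-1.0, -0.001, 0.0]]
force: [2.0, -2.8, -2.6]
grip_width: 15.6
```

Request:
apply_moves(
  moves=[
    {"x":0.2,"y":-0.4,"z":-3,"wx":0,"wy":0,"wz":0},
    {"x":0.2,"y":-0.4,"z":-6,"wx":0,"wy":0,"wz":0},
    {"x":0.2,"y":-0.4,"z":-8.5,"wx":0,"wy":0,"wz":0},
    {"x":0.2,"y":-0.4,"z":-9.5,"wx":0,"wy":0,"wz":0},
    {"x":0.2,"y":-0.4,"z":-9.5,"wx":0,"wy":0,"wz":0},
  ],
)

```text
time_s: 22.75
eef_pos: [524.1, 201.1, 134.3]
ee_rot: [[-0.001, 0.988, -0.155], [0.0, -0.155, -0.988], [-1.0, -0.001, 0.0]]
force: [-0.7, -1.1, -2.2]
grip_width: 15.7
```

```bash
python3 - <<'E'
from h import *
grab('wrist','16');grab('scene','16');crop('scene16',340,190,120,90,6,'c21')
E
```

```text
(no output)
```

View pics/wrist16.png

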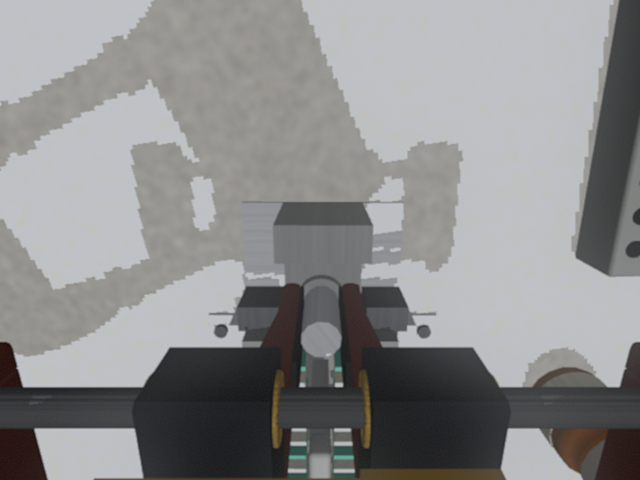

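View pics/c21.png

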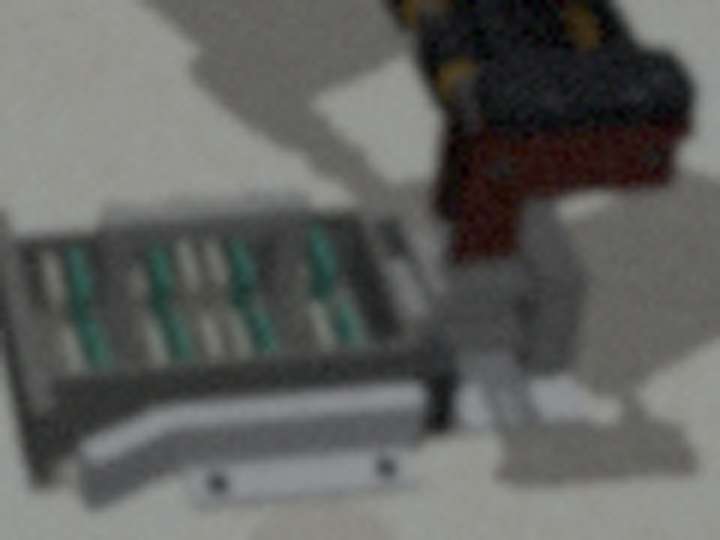

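The collar is about 1 mm off the ear. I'll lower until there's contact, then release and rise.

Request:
apply_moves(
  moves=[
    {"x":0,"y":0,"z":-0.8,"wx":0,"wy":0,"wz":0},
    {"x":0,"y":0,"z":-1.6,"wx":0,"wy":0,"wz":0},
    {"x":0,"y":0,"z":-1.6,"wx":0,"wy":0,"wz":0},
  ],
)

```text
time_s: 23.15
eef_pos: [524.4, 201.2, 133.3]
ee_rot: [[0.0, 0.988, -0.155], [0.0, -0.155, -0.988], [-1.0, 0.0, -0.0]]
force: [-0.3, 0.2, 0.5]
grip_width: 15.4
```

Request:
apply_moves(
  moves=[
    {"x":0,"y":0,"z":0.5,"wx":0,"wy":0,"wz":0},
    {"x":0,"y":0,"z":0.5,"wx":0,"wy":0,"wz":0},
    {"x":0,"y":0,"z":0.5,"wx":0,"wy":0,"wz":0},
    {"x":0,"y":0,"z":0.5,"wx":0,"wy":0,"wz":0},
    {"x":0,"y":0,"z":10,"wx":0,"wy":0,"wz":0},
    {"x":0,"y":0,"z":35,"wx":0,"wy":0,"wz":0},
    {"x":0,"y":-30,"z":80,"wx":0,"wy":0,"wz":0},
    {"x":-5,"y":-70,"z":110,"wx":0,"wy":0,"wz":0},
    {"x":-5,"y":-70,"z":110,"wx":0,"wy":0,"wz":0},
    {"x":-5,"y":-70,"z":110,"wx":0,"wy":0,"wz":0},
  ],
  fingers=50,
)

```text
time_s: 24.15
eef_pos: [519.8, 130.5, 244.9]
ee_rot: [[0.003, 0.988, -0.157], [0.001, -0.157, -0.988], [-1.0, 0.003, -0.001]]
force: [-0.1, 0.9, -1.7]
grip_width: 50.1
```

```bash
python3 - <<'E'
from h import *
grab('wrist','17');grab('scene','17');grab('top','17');crop('scene17',340,190,120,90,6,'c22')
E
```

```text
(no output)
```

View pics/wrist17.png

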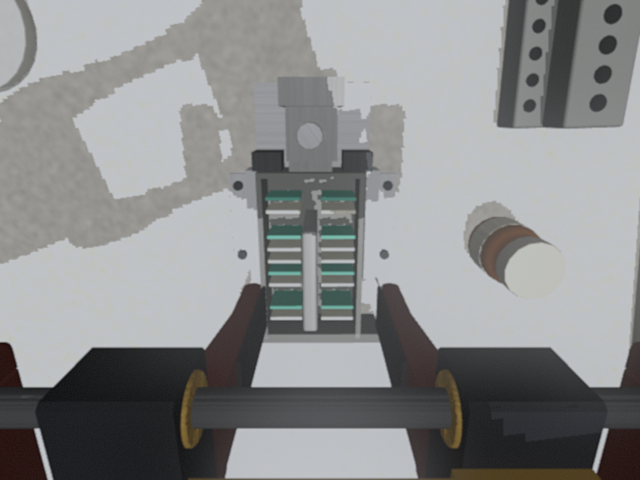

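View pics/c22.png

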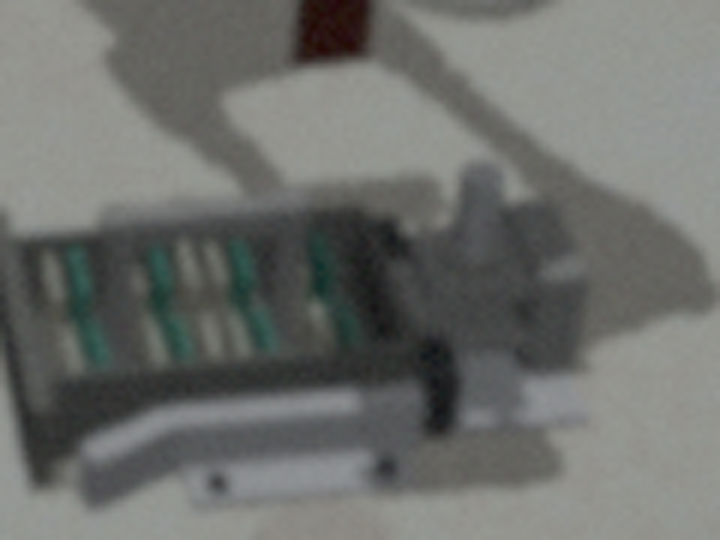

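View pics/scene17.png

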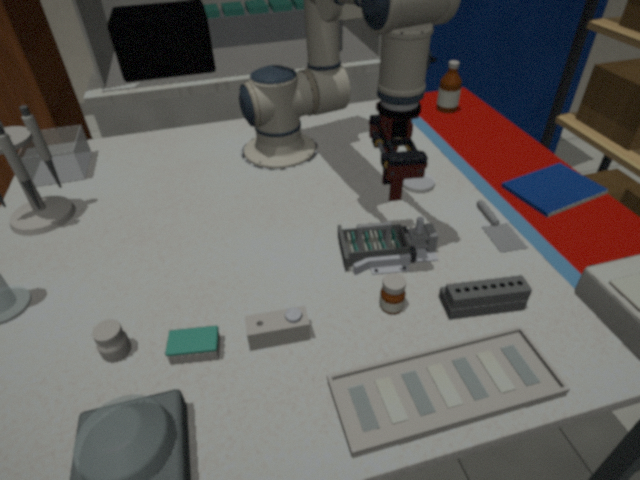

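The pin stands in the clevis (wrist view: top at (309,136); scene: upright). I'll check its seating with an overlay of the expected collar and top circles.

```bash
python3 - <<'E'
from h import *
a=np.linspace(0,2*np.pi,40)
for n,o,r in(('scene17','c23',(395,205,50,60,10)),('wrist17','c24',(275,100,70,75,8))):
    c=cam(n); d=[]
    for rad,z,col in((8,83,(0,0,255)),(11,49,(0,255,0)),(6,44,(255,0,0))):
        d.append((proj(c,np.c_[524.3+rad*np.cos(a),201.7+rad*np.sin(a),0*a+z]),col))
    crop(n,*r,o,d)
x=cv2.imread('pics/c23.png');y=cv2.imread('pics/c24.png');h=600
y=cv2.resize(y,(290,int(y.shape[0]*290/y.shape[1])));
k=np.zeros((600,800,3),np.uint8);k[:x.shape[0],:x.shape[1]]=x;k[:y.shape[0],505:795]=y;cv2.imwrite('pics/c25.png',k)
E
```

```text
(no output)
```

View pics/c25.png

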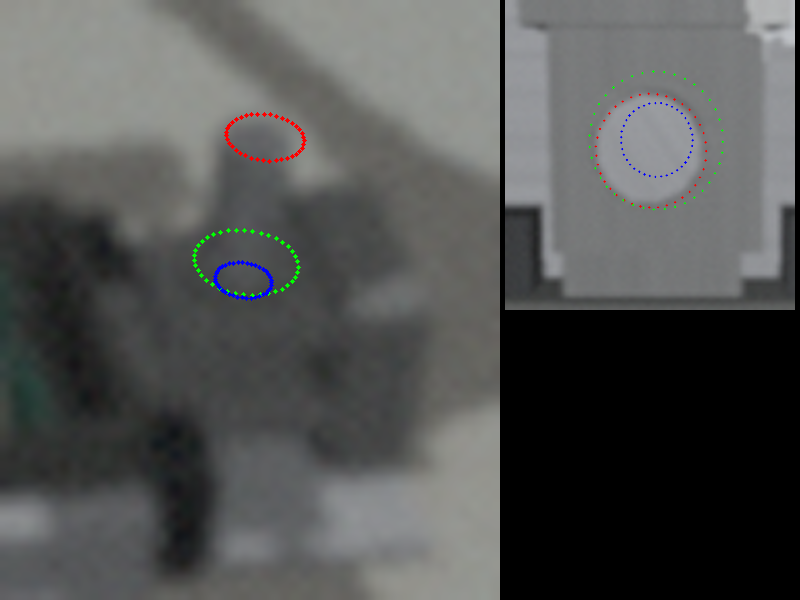

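The overlay agrees: the pin top matches z≈83 within a pixel, and the wrist view puts the pin within about 1 mm of the hole's line. The gripper is clear of everything, so I'm handing in.

```bash
python3 - <<'E'
from station import hand_in,telemetry
s=telemetry.observe();print(s['time_s'],s['force'])
print(hand_in())
E
```

```text
24.3 [-0.75158389 -0.1814752  -0.07733809]
the job is handed in; nothing more can be done
None
```

I handed the job in at 24.3 s of the 67 s, with the carrier home and the lock pin seated. No verdict was reported.

**Carrier:** I gripped it by the handle, lifted it level and turned it about 160°. I set it down in the flared mouth with its eye about 96 mm short of home and let go. Then I pushed the rear flange with two open fingers until it stalled on the stops, at about 13 N and then 23 N when I pressed harder. From above, the front wall touches both stops and the ear hole was open right through before the pin went in.

**Pin:** It went down through the upper ear, eye and lower ear with under 4 N sideways and came to rest on the collar. I then opened the fingers and moved clear.

**Last checks:**
- **Pin position:** The wrist view puts the pin within about 1 mm of the hole's line. In the scene view its top matches the fully seated height to about one pixel, or 2–3 mm. That view shows the pin about one pixel to the left, which is within the calibration error.
- **Collar height:** The arm position at release (133.3 mm) agrees with the collar resting on the upper ear.
- **Other objects:** I compared them by eye only, and they look unmoved.
- **Failed call:** My first move call was refused because its rows lacked some keys. Nothing moved.

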